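# Book in a delivery of tint bottles on the batch counter

### The arm

A 6-joint arm with a two-finger parallel gripper is mounted at the origin on the work surface. World frame = base frame: x ahead of the robot, y to its left, z up, the work surface at z = 0. Lengths are in m, angles in rad, forces in N, time in s.
With the tool pointing down it reaches from about 0.325 to 0.775 m from the base axis. Payload 5.5 kg.
Tool frame: the origin (TCP) lies midway between the tips of the shut fingers; the grasp point (between the pads) lies 19 mm behind it (env.pinch_z is the distance from the TCP to the grasp point, in m); z points along the fingers, y is the line along which they close (so a half turn about z gives the same grasp; the last joint's range is limited). The gripper opens to 88 mm and grips with 3 to 60 N. Pads are 20 mm wide; open, the fingers measure 115 mm over their backs; the gripper's body (75 mm by 178 mm) begins 61 mm behind the grasp point.
Start: joints at [-1.395, 0.091, 1.231, -0, 1.82, -0.057], TCP at [0.138, -0.584, 0.223] pointing down, gripper open.
Joint ranges: [-2.87, 2.87], [-0.86, 2.18], [0.17, 2.46], [-1.51, 4.65], [0.06, 2.69], [-2.65, 2.65]. Speed limits (rad/s): [2.57, 2.57, 3.01, 3.14, 3.14, 3.14].

### API

Orientations are given as [roll, pitch, yaw] about the fixed x, y, z axes, in that order (R = Rz(yaw) Ry(pitch) Rx(roll)).
In Python, from bench import env gives the robot as it stands.
- The arm moves only by the tool step_arm, never from a script. Its argument "motion" is a list of rows, each an object of numbers: "dx", "dy", "dz": the shift along the tool's x, y, z in m; "spin": the turn about the tool's z in rad; "hand": the opening, from 0 (shut) to 1 (fully open). A call has 1 to 12 rows; each row is the pose to reach, as a shift and turn from the pose commanded when the call began, along the tool's axes at that moment; what a row does not reach only later rows make up. A row lasts 1/12 s, in which the tool goes at most 41.7 mm and 7.16 degrees, less where a joint would pass 70% of its speed; a pose out of reach is approached as far as the arm can. A call with a gripper value outside its range is refused whole. The fingers move at their own pace and stop on an object; the grip force is fixed at half the most. Time passes only in rows, so rows that repeat a pose let the fingers close. It gives the time, the measured TCP pose, the force, the opening and the grip force at its end, in the units of the state.
- env.get_obs(): the state, without advancing time (a new reading comes with each control period).
- env.capture(name): name is "scene" or "top" or "wrist"; returns a dict with "frame" (384x512x3 uint8, red, green, blue), "range_z" (384x512 float32, m along the optical axis (not along the pixel's ray), 0 where there is no reading), "fov_y" (degrees; the focal length in pixels is half the picture's height over the tangent of half this angle, whatever the lens; pixels are square), "cx", "cy" (the principal point, pixels), "dist_coeffs" ([k1, k2, p1, p2, k3] as OpenCV has them; the pictures are not rectified), "R" (3x3) and "t" (3): a world point X has camera coordinates R X + t. Camera axes: x right, y down, z forward; pixel columns grow to the right and rows downward; lengths in m; the calibration is good to about 2 mm. A picture is of the moment at which its call begins.
- env.finish_job(): hands the job in; it is judged then, once.
The state is a dict: "t": time; "q": joint angles; "joint_vel": joint speeds; "joint_torque": joint torques, N m; "position": TCP position; "tcp_rot": TCP orientation; "force": force on the tool from outside, world axes, zero at the start; "moment": the same for the moment, N m; "gripper_width": finger opening in m; "grasp_force": force on a finger pad.
Only numpy, scipy, OpenCV 4.12 (cv2) and the standard library are available. Lean on these libraries where they do the work, as an engineer would, in place of code of your own. Each camera call takes 0.05 s, during which the arm holds its last target. There are 200 camera calls.

### The job

Unpack the delivery on the optician's bench: fold both flaps of the carton up and back until they lean back past upright, stand every bottle from the carton upright inside the grey tray, then fold both carton flaps fully shut again. Turn the counter's black knob until its window shows the number of bottles that were delivered, and leave the calculator, screwdriver and spray can where they are.

Things in the scene. Friction and masses are not known exactly. Their poses are not given: they have to be found in the camera images.
- carton: fixed open cardboard carton, 180 mm by 180 mm outside, 97 mm high, walls and floor 5 mm thick, two flaps on top. Origin at the centre of its underside on the bench; x points away from the robot (within 0.15 rad), z up. The bottles stand in it about 74 mm apart in a two-by-two pattern, with empty places where fewer came
- flap_front (a joint): hinge value of the carton's front (robot-side, -x) flap, rad: 0 = shut (lying flat on the carton), 1.57 = standing upright, 2.1 = stop, leaning outwards. A card flap 86 mm by 178 mm by 4 mm, its hinge along the carton's y axis at the -x wall; the crease is slightly stiff (about 0.06 N m), so it stays where it is left
- flap_back (a joint): hinge value of the carton's back (far-side, +x) flap, rad: 0 = shut (lying flat on the carton), 1.57 = standing upright, 2.1 = stop, leaning outwards. A card flap 86 mm by 178 mm by 4 mm, its hinge along the carton's y axis at the +x wall; the crease is slightly stiff (about 0.06 N m), so it stays where it is left
- flap_front_hinge (a point): point on the front flap's hinge line, at mid-width, 97 mm above the bench; its frame turns with the flap (y along the hinge, z out of the flap's outer face)
- flap_back_hinge (a point): point on the back flap's hinge line, at mid-width, 97 mm above the bench; its frame turns with the flap (y along the hinge, z out of the flap's outer face)
- flap_front_tab (a point): top centre of the front flap's upright green pull tab: 26 mm wide along the hinge, 8 mm thick, standing 32 mm high out of the flap's outer face, 76 mm from the hinge line and 10 mm from the flap's free edge; 35 mm to the +y (carton y) of the middle. Turns with the flap
- flap_back_tab (a point): top centre of the back flap's upright green pull tab: 26 mm wide along the hinge, 8 mm thick, standing 32 mm high out of the flap's outer face, 76 mm from the hinge line and 10 mm from the flap's free edge; 35 mm to the -y (carton y) of the middle. Turns with the flap
- bottle_a: squat round bottle of lens tint with a white cap, total height 88 mm: blue body 52 mm in diameter and 52 mm tall, then a narrower cap 30 mm in diameter from 54 to 88 mm above the base (grip it by the cap); about 0.14 kg. Origin at the centre of its base, z up. None if this bottle was not delivered (2 to 4 of the four are)
- bottle_b: squat round bottle of lens tint with a white cap, total height 88 mm: amber body 52 mm in diameter and 52 mm tall, then a narrower cap 30 mm in diameter from 54 to 88 mm above the base (grip it by the cap); about 0.14 kg. Origin at the centre of its base, z up. None if this bottle was not delivered (2 to 4 of the four are)
- bottle_c: squat round bottle of lens tint with a white cap, total height 88 mm: green body 52 mm in diameter and 52 mm tall, then a narrower cap 30 mm in diameter from 54 to 88 mm above the base (grip it by the cap); about 0.14 kg. Origin at the centre of its base, z up. None if this bottle was not delivered (2 to 4 of the four are)
- bottle_d: squat round bottle of lens tint with a white cap, total height 88 mm: red body 52 mm in diameter and 52 mm tall, then a narrower cap 30 mm in diameter from 54 to 88 mm above the base (grip it by the cap); about 0.14 kg. Origin at the centre of its base, z up. None if this bottle was not delivered (2 to 4 of the four are)
- tray: fixed open grey tray, 190 mm by 190 mm outside, 30 mm high, walls and floor 5 mm thick; room for four bottles 80 mm apart. Origin at the centre of its underside, z up
- counter: fixed blue and grey batch counter, 160 x 160 x 40 mm high. A white drum numbered 0 to 9 turns under its cover about the vertical axis through its middle; one number shows in the red-framed window (30 x 32 mm), 54 mm from the middle on its own -x side, away from the robot; it reads upright from that far side. Origin at its underside's centre, x back towards the robot (within 0.15 rad), z up
- dial (a joint): angle of the number drum, rad: number k stands in the middle of the window at k x 0.628 (0 at 0, 9 at 5.65); stops 0.3 rad beyond 0 and 9. Grows when the knob is turned clockwise seen from above, and the number grows with it. Friction about 0.06 N m; it stays where it is left
- dial_grip (a point): middle of the top of the black knob that turns the drum, on its axis, 82.5 mm above the bench. The knob is an upright bar 54 mm long (along this point's x, which turns with the dial; at dial value 0 it lies along the counter's x), 14 mm thick, from 48.5 to 82.5 mm above the bench
- calculator: black pocket calculator lying on the bench, 130 x 75 x 14 mm, bystander, origin at its underside's centre
- screwdriver: orange-handled screwdriver 170 mm long lying on the bench, bystander
- spray: blue spray can 56 mm in diameter, 150 mm tall, bystander, origin at its underside's centre
Mind the look-alikes: they are no part of the job. What is meant by the counter is not orange, and is the smaller of those in its own colour.

How it is judged:
By the outcome, as a careful person would: the job done as asked, in the order asked, and still so for the second after the job is handed in, with the robot touching nothing.
Of bottle_a, bottle_b, bottle_c, bottle_d only 2 to 4 are there at a start; the rules pass over those that are not, and their reading is None.
At some moment in a run one of bottle_a, bottle_b, bottle_c, bottle_d may be knocked a few centimetres aside while the robot is not near it.
It also fails if it takes over 210 s, if anything falls off the work surface, if the arm or the gripper's body presses on something with over 40 N, if the wrist force passes 120 N, or if a joint passes its speed limit or range.

## Working session

There is one attempt and no reset: what is moved stays moved. The work goes in short steps, Python scripts to look and compute and a tool call to move; the robot and the scene stay as the last step left them, time stands still between calls to the robot, and variables do not carry over. Pictures are saved under pics/ and viewed, at most 14 in all, crops included, and the job is handed in when it is done.

Besides the shell and the picture viewer there is one more tool, called after "Request:" by a JSON object that holds its "op" and its "data", one argument or row to a line. step_arm: Moves the arm, as the interface text tells. Its arguments: {"type":"object","properties":{"motion":{"type":"array","items":{"type":"object","properties":{"dx":{"type":"number"},"dy":{"type":"number"},"dz":{"type":"number"},"spin":{"type":"number"},"hand":{"type":"number"}}}}},"required":["motion"]}

```bash
mkdir -p pics; ls; cat > h.py <<'E'
import numpy as np, cv2
from bench import env
def cam(n):
    c=env.capture(n); h,w=c["frame"].shape[:2]
    f=h/2/np.tan(np.radians(c["fov_y"])/2)
    c["K"]=np.array([[f,0,c["cx"]],[0,f,c["cy"]],[0,0,1]]); c["D"]=np.array(c["dist_coeffs"],float)
    c["R"]=np.array(c["R"]);c["t"]=np.array(c["t"]); return c
def plane(c,px,z):
    u=cv2.undistortPoints(np.array(px,float).reshape(-1,1,2),c["K"],c["D"])[:,0]
    d=np.c_[u,np.ones(len(u))]@c["R"]; o=-c["R"].T@c["t"]
    return o+d*((z-o[2])/d[:,2])[:,None]
def cloud(c):
    h,w=c["range_z"].shape; v,u=np.mgrid[:h,:w]
    n=cv2.undistortPoints(np.c_[u.ravel(),v.ravel()].astype(float).reshape(-1,1,2),c["K"],c["D"])[:,0]
    Z=c["range_z"].ravel()[:,None]; P=(np.c_[n,np.ones(len(n))]*Z-c["t"])@c["R"]
    P[Z[:,0]==0]=np.nan; return P.reshape(h,w,3)
def proj(c,X):
    return cv2.projectPoints(np.array(X,float).reshape(-1,1,3),cv2.Rodrigues(c["R"])[0],c["t"],c["K"],c["D"])[0][:,0]
def save(c,n,roi=None,s=1):
    im=c["frame"][:,:,::-1]
    if roi: x0,y0,x1,y1=roi; im=im[y0:y1,x0:x1]
    cv2.imwrite("pics/"+n+".png",cv2.resize(im,None,fx=s,fy=s,interpolation=cv2.INTER_CUBIC))
E
python3 - <<'E'
from h import *
a=cam("scene");b=cam("top")
save(a,"s0",s=1.5);save(b,"t0",s=1.5)
for c in(a,b): print(-c["R"].T@c["t"],c["R"][2],c["D"],c["fov_y"])
E
```

```text
pics
[ 1.41546499 -0.44292197  0.91020154] [-0.70569293  0.28661993 -0.64795563] [-0.08996841  0.          0.          0.          0.        ] 47.26242158803961
[ 0.4226816  -0.097634    1.37835766] [ 0.07311352  0.01414718 -0.99722328] [-0.12233469  0.          0.          0.          0.        ] 47.9404502554418
```

View pics/s0.png

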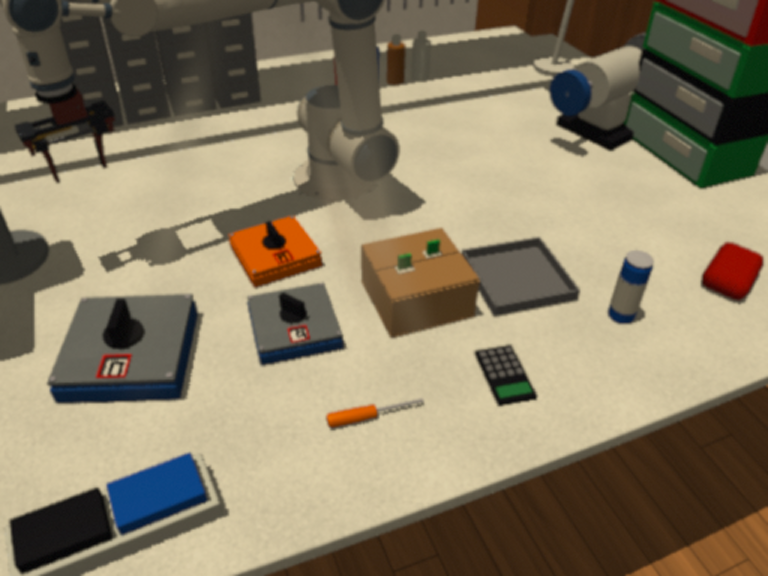

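View pics/t0.png

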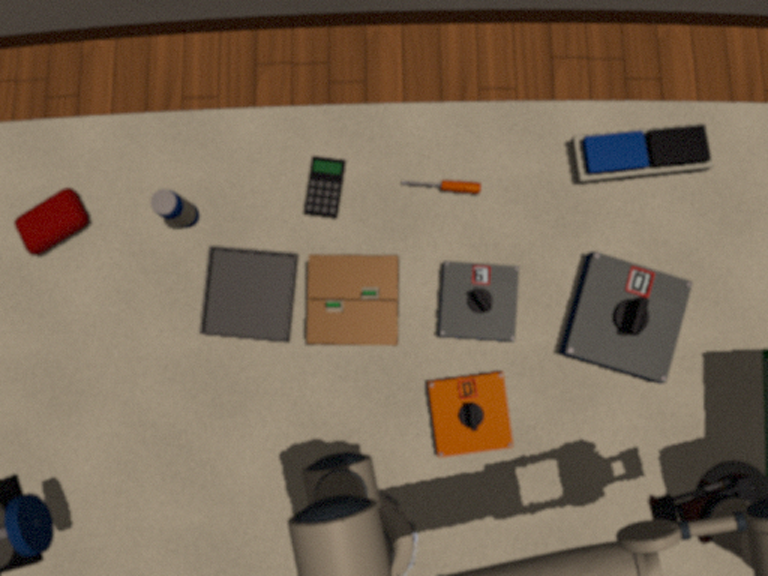

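Top view (full picture pixels at 1.5x): the counter candidates are the small blue/grey one (478,300), the large blue/grey one (630,318) and the orange one (470,413). I choose (478,300), which is not orange and is the smaller of the blue/grey pair. The carton is at (352,300) with tabs at (333,306) and (369,293), and the tray is at (250,294).

```bash
python3 - <<'E'
from h import *
b=cam("top"); P=cloud(b); hsv=cv2.cvtColor(b["frame"],cv2.COLOR_RGB2HSV)
save(b,"c0",(185,145,375,250),4)
H,S,V=[hsv[...,i].astype(int) for i in range(3)]
def comp(m,name,z):
    m=cv2.morphologyEx(m.astype(np.uint8),cv2.MORPH_OPEN,np.ones((3,3)))
    cs=cv2.findContours(m,0,2)[0]
    for c in cs:
        if cv2.contourArea(c)<15: continue
        X=plane(b,c[:,0].astype(float),z)
        r=cv2.minAreaRect((X[:,:2]*1000).astype(np.float32))
        print(name,c[:,0].mean(0).round(),"c",np.round(r[0],1),"sz",np.round(r[1],1),"ang",round(r[2],1))
Z=P[...,2]
box=np.zeros(Z.shape,bool); box[145:260,120:370]=1
# height layers
comp((Z>.088)&(Z<.104)&box,"carton",.097)
comp((Z>.02)&(Z<.05)&box,"low",.035)
comp((Z>.032)&(Z<.046)&box,"ctr40",.04)
comp((Z>.070)&(Z<.09)&box&(V<80),"knob",.0825)
comp((H>45)&(H<90)&(S>80)&box,"tab",.129)
comp((S<60)&(V>40)&(V<115)&box&(np.arange(512)[None]<202),"tray",.03)
comp((abs(Z-.03)<.008)&box&(np.arange(512)[None]<202),"trayrim",.03)
E
```

```text
carton [261. 225.] c [430.1 -74.4] sz [14.8 23.7] ang 88.9
carton [254. 204.] c [492.8 -54.7] sz [14.9 17.9] ang 89.0
carton [233. 215.] c [462.8   8.5] sz [175.8  86.4] ang 88.9
carton [235. 185.] c [555.4   4.5] sz [177.2  87.2] ang 88.9
low [309. 252.] c [ 340.8 -223.4] sz [158.2  37.1] ang 88.8
low [316. 203.] c [ 504.5 -253.3] sz [160.7 159.4] ang 84.9
ctr40 [290. 256.] c [ 331.7 -157.9] sz [21.6 15.4] ang 88.9
ctr40 [305. 256.] c [ 335.4 -204.2] sz [58.7 24.6] ang 88.8
ctr40 [326. 255.] c [ 338.6 -269.2] sz [65.  33.9] ang 88.7
ctr40 [318. 197.] c [ 505.1 -254.3] sz [157.2 156.3] ang 84.9
knob [320. 198.] c [ 504.1 -253.6] sz [51.6 14.9] ang 36.4
tray [161. 196.] c [528.6 228.8] sz [194.2 189.7] ang 83.6
```

View pics/c0.png

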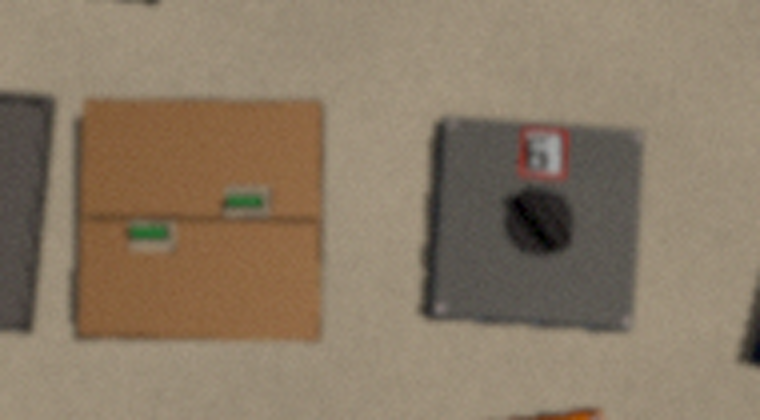

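The crop shows the small grey counter at crop (540,220), with its knob and red-framed window at the far side (545,153). The carton is shut with both tabs up, at (150,233) and (245,202).

```bash
cat >> h.py <<'E'
from scipy.spatial.transform import Rotation as Ro
def obs():
    o=env.get_obs(); R=Ro.from_euler("xyz",o["tcp_rot"]).as_matrix()
    print("t",round(o["t"],2),"p",np.round(o["position"],4),"xaxis",np.round(R[:,0],3),"yaxis",np.round(R[:,1],3),"q6",round(o["q"][5],3),"w",round(o["gripper_width"],4),"gf",o["grasp_force"]); return o,R
E
python3 - <<'E'
from h import *
o,R=obs()
for n in("top","scene"):
    b=cam(n);P=cloud(b);hsv=cv2.cvtColor(b["frame"],cv2.COLOR_RGB2HSV)
    m=((hsv[...,0]>45)&(hsv[...,0]<90)&(hsv[...,1]>90)&(P[...,2]>.1)&(P[...,0]>.4)&(P[...,0]<.6)&(abs(P[...,1])<.1)).astype(np.uint8)
    k,l,s,c=cv2.connectedComponentsWithStats(m)
    for i in range(1,k):
        if s[i,4]>5: print(n,c[i].round(1),s[i,4],np.nanmean(P[l==i],0).round(4),plane(b,c[i],.125).round(4))
print("pinch",env.pinch_z)
d=R.T@(np.array([.5095+.011,.042-.0,.28])-o["position"])
print(d)
E
```

```text
t 0.15 p [ 0.1384 -0.5836  0.2218] xaxis [0.973 0.231 0.   ] yaxis [ 0.231 -0.973 -0.002] q6 -0.057 w 0.0878 gf 0.0
top [245.8 194.9] 20 [ 0.5179 -0.031   0.1297] [[ 0.5183 -0.0307  0.125 ]]
top [222.  202.8] 21 [0.4964 0.039  0.1266] [[0.4965 0.0392 0.125 ]]
scene [288.2 164.1] 56 [0.5035 0.0374 0.1209] [[0.5082 0.0349 0.125 ]]
scene [270.2 172. ] 30 [ 0.5245 -0.0296  0.1258] [[ 0.5236 -0.0292  0.125 ]]
pinch 0.0187
[ 0.51614981 -0.5206372  -0.05740165]
```

Request:
{"op": "step_arm", "data": {
  "motion": [
    {"dx": 0.492, "dy": -0.523, "dz": 0.02, "spin": 0.27, "hand": 0.55},
    {"dx": 0.492, "dy": -0.523, "dz": 0.02, "spin": 0.27, "hand": 0.55},
    {"dx": 0.492, "dy": -0.523, "dz": 0.02, "spin": 0.27, "hand": 0.55},
    {"dx": 0.492, "dy": -0.523, "dz": 0.02, "spin": 0.27, "hand": 0.55},
    {"dx": 0.492, "dy": -0.523, "dz": 0.02, "spin": 0.27, "hand": 0.55},
    {"dx": 0.492, "dy": -0.523, "dz": 0.02, "spin": 0.27, "hand": 0.55},
    {"dx": 0.492, "dy": -0.523, "dz": 0.02, "spin": 0.27, "hand": 0.55},
    {"dx": 0.492, "dy": -0.523, "dz": 0.02, "spin": 0.27, "hand": 0.55},
    {"dx": 0.492, "dy": -0.523, "dz": 0.02, "spin": 0.27, "hand": 0.55},
    {"dx": 0.492, "dy": -0.523, "dz": 0.02, "spin": 0.27, "hand": 0.55},
    {"dx": 0.492, "dy": -0.523, "dz": 0.02, "spin": 0.27, "hand": 0.55},
    {"dx": 0.492, "dy": -0.523, "dz": 0.02, "spin": 0.27, "hand": 0.55}
  ]
}}

```text
t: 1.25
position: [0.3881, -0.1487, 0.2089]
tcp_rot: [3.141, -0.001, -0.037]
force: [0.8, -0.9, 0.6]
gripper_width: 0.0481
grasp_force: 0.0
```

```bash
cat >> h.py <<'E'
def to(x,y,z,yaw=None):
    "print the tool-axis move to a world TCP"
    o,R=obs(); d=R.T@(np.array([x,y,z])-o["position"]); y0=np.arctan2(R[1,0],R[0,0])
    print("move",d.round(4),"spin",None if yaw is None else round(-(yaw-y0),3))
E
python3 -c "
from h import *
to(.4965,.039,.2,-.04)"
```

```text
t 1.25 p [ 0.3881 -0.1487  0.2089] xaxis [ 0.999 -0.037  0.001] yaxis [-0.037 -0.999  0.   ] q6 1.161 w 0.0481 gf 0.0
move [ 0.1013 -0.1916  0.0089] spin 0.003
```

Request:
{"op": "step_arm", "data": {
  "motion": [
    {"dx": 0.09, "dy": -0.17},
    {"dx": 0.09, "dy": -0.17},
    {"dx": 0.09, "dy": -0.17},
    {"dx": 0.09, "dy": -0.17},
    {"dx": 0.09, "dy": -0.17},
    {"dx": 0.09, "dy": -0.17},
    {"dx": 0.09, "dy": -0.17},
    {"dx": 0.09, "dy": -0.17}
  ]
}}

```text
invalid input at $.motion[0]: expected keys dx, dy, dz, spin, hand
```

```bash
python3 -c "
from h import *
to(.4965,.039,.2,-.04)
c=cam('wrist');save(c,'w0',s=1.5)
for X in([.4965,.039,.129],[.5195,-.031,.129]):print(proj(c,X))"
```

```text
t 1.25 p [ 0.3881 -0.1487  0.2089] xaxis [ 0.999 -0.037  0.001] yaxis [-0.037 -0.999  0.   ] q6 1.161 w 0.0481 gf 0.0
move [ 0.1013 -0.1916  0.0089] spin 0.003
[[-31.8142371  55.8367589]]
[[64.7609949  11.75987752]]
```

View pics/w0.png

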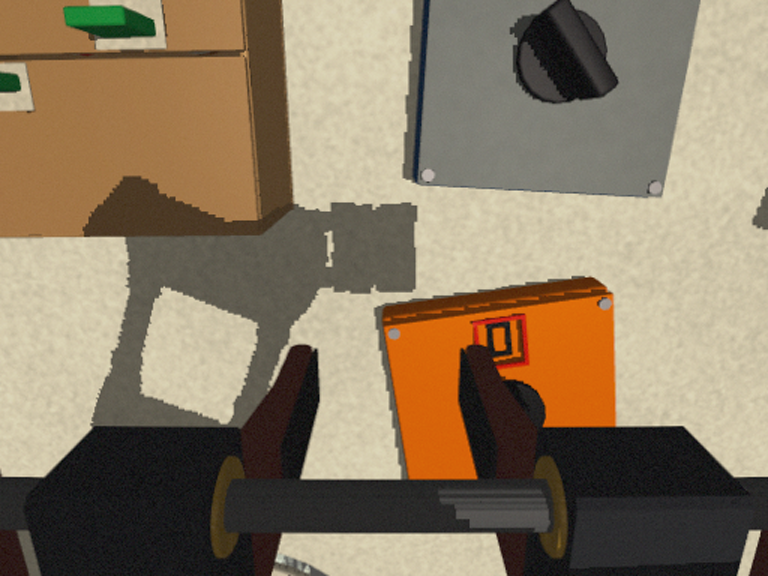

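The wrist view shows the carton's tabs, the back one at (108,22) and the front one at (5,80), with the counter knob at (565,50). The move was refused because all keys are required, so I send it again.

Request:
{"op": "step_arm", "data": {
  "motion": [
    {"dx": 0.09, "dy": -0.17, "dz": 0, "spin": 0, "hand": 0.55},
    {"dx": 0.09, "dy": -0.17, "dz": 0, "spin": 0, "hand": 0.55},
    {"dx": 0.09, "dy": -0.17, "dz": 0, "spin": 0, "hand": 0.55},
    {"dx": 0.09, "dy": -0.17, "dz": 0, "spin": 0, "hand": 0.55},
    {"dx": 0.09, "dy": -0.17, "dz": 0, "spin": 0, "hand": 0.55},
    {"dx": 0.09, "dy": -0.17, "dz": 0, "spin": 0, "hand": 0.55},
    {"dx": 0.09, "dy": -0.17, "dz": 0, "spin": 0, "hand": 0.55},
    {"dx": 0.09, "dy": -0.17, "dz": 0, "spin": 0, "hand": 0.55}
  ]
}}

```text
t: 1.97
position: [0.4836, 0.0153, 0.2086]
tcp_rot: [3.141, 0.001, -0.037]
force: [-0.8, 0.1, 0.2]
gripper_width: 0.0483
grasp_force: 0.0
```

```bash
python3 - <<'E'
from h import *
to(.4965,.039,.2,-.04)
c=cam('wrist');P=cloud(c);hsv=cv2.cvtColor(c["frame"],cv2.COLOR_RGB2HSV)
m=((hsv[...,0]>45)&(hsv[...,0]<90)&(hsv[...,1]>90)&(P[...,2]>.124)).astype(np.uint8)
k,l,s,ce=cv2.connectedComponentsWithStats(m)
for i in range(1,k):
    if s[i,4]>50:
        q=np.argwhere(l==i)[:,::-1]; X=plane(c,q.astype(float),.129)
        print(s[i,:4],X.min(0),X.max(0),X.mean(0),np.nanmedian(P[l==i],0),cv2.minAreaRect((X[:,:2]*1000).astype(np.float32)))
m=(abs(P[...,2]-.098)<.006)
print(np.nanmedian(P[m],0))
E
```

```text
t 1.97 p [0.4836 0.0153 0.2086] xaxis [ 0.999 -0.037 -0.001] yaxis [-0.037 -0.999  0.001] q6 1.57 w 0.0483 gf 0.0
move [ 0.012  -0.0242  0.0086] spin 0.003
[302 143  39  13] [ 0.51573651 -0.04418928  0.129     ] [ 0.52513033 -0.01743152  0.129     ] [ 0.52044296 -0.03067943  0.129     ] [ 0.5211107  -0.03017528  0.1323854 ] ((520.4382934570312, -30.759166717529297), (26.87583351135254, 8.528441429138184), 87.95067596435547)
[205 175  36  13] [0.49470221 0.0271538  0.129     ] [0.50452181 0.05282351 0.129     ] [0.4995653  0.03972871 0.129     ] [0.50048205 0.03934708 0.13218288] ((499.6681213378906, 40.0169792175293), (25.46479034423828, 9.004595756530762), 87.8718032836914)
[0.52817829 0.00386605 0.10058117]
```

Request:
{"op": "step_arm", "data": {
  "motion": [
    {"dx": 0.015, "dy": -0.025, "dz": 0.03, "spin": 0, "hand": 0.55},
    {"dx": 0.015, "dy": -0.025, "dz": 0.04, "spin": 0, "hand": 0.55},
    {"dx": 0.015, "dy": -0.025, "dz": 0.06, "spin": 0, "hand": 0.55},
    {"dx": 0.015, "dy": -0.025, "dz": 0.085, "spin": 0, "hand": 0.55},
    {"dx": 0.015, "dy": -0.025, "dz": 0.1, "spin": 0, "hand": 0.55},
    {"dx": 0.015, "dy": -0.025, "dz": 0.1025, "spin": 0, "hand": 0.55},
    {"dx": 0.015, "dy": -0.025, "dz": 0.1025, "spin": 0, "hand": 0.1},
    {"dx": 0.015, "dy": -0.025, "dz": 0.1025, "spin": 0, "hand": 0.1},
    {"dx": 0.015, "dy": -0.025, "dz": 0.1025, "spin": 0, "hand": 0.1},
    {"dx": 0.015, "dy": -0.025, "dz": 0.1025, "spin": 0, "hand": 0.1},
    {"dx": 0.015, "dy": -0.025, "dz": 0.1025, "spin": 0, "hand": 0.1}
  ]
}}

```text
t: 2.93
position: [0.5006, 0.0406, 0.108]
tcp_rot: [-3.141, -0.003, -0.037]
force: [-0.2, 1.3, 3.6]
gripper_width: 0.0254
grasp_force: 30.0
```

```bash
python3 - <<'E'
from h import *
o,R=obs()
import numpy as np
n=o["position"][2]+.0187-.097
for th in np.linspace(0,1.95,12)[1:]:
    for s in(1,):
        x=.076*np.cos(th)-n*np.sin(th)-.076; z=.076*np.sin(th)+n*np.cos(th)-n
        print(round(th,2),round(x,3),round(-z,3))
E
```

```text
t 2.93 p [0.5006 0.0406 0.108 ] xaxis [ 0.999 -0.037  0.003] yaxis [-0.037 -0.999 -0.001] q6 1.621 w 0.0254 gf 30.001159608364105
0.18 -0.006 -0.013
0.35 -0.015 -0.025
0.53 -0.026 -0.034
0.71 -0.038 -0.042
0.89 -0.051 -0.048
1.06 -0.065 -0.051
1.24 -0.079 -0.052
1.42 -0.094 -0.05
1.6 -0.108 -0.046
1.77 -0.12 -0.039
1.95 -0.132 -0.03
```

Request:
{"op": "step_arm", "data": {
  "motion": [
    {"dx": -0.006, "dy": 0, "dz": -0.013, "spin": 0, "hand": 0.1},
    {"dx": -0.015, "dy": 0, "dz": -0.025, "spin": 0, "hand": 0.1},
    {"dx": -0.026, "dy": 0, "dz": -0.034, "spin": 0, "hand": 0.1},
    {"dx": -0.038, "dy": 0, "dz": -0.042, "spin": 0, "hand": 0.1},
    {"dx": -0.051, "dy": 0, "dz": -0.048, "spin": 0, "hand": 0.1},
    {"dx": -0.065, "dy": 0, "dz": -0.051, "spin": 0, "hand": 0.1},
    {"dx": -0.079, "dy": 0, "dz": -0.052, "spin": 0, "hand": 0.1},
    {"dx": -0.094, "dy": 0, "dz": -0.05, "spin": 0, "hand": 0.1},
    {"dx": -0.108, "dy": 0, "dz": -0.046, "spin": 0, "hand": 0.1},
    {"dx": -0.12, "dy": 0, "dz": -0.039, "spin": 0, "hand": 0.1},
    {"dx": -0.132, "dy": 0, "dz": -0.03, "spin": 0, "hand": 0.1},
    {"dx": -0.132, "dy": 0, "dz": -0.03, "spin": 0, "hand": 0.1}
  ]
}}

```text
t: 3.93
position: [0.3662, 0.0448, 0.1385]
tcp_rot: [3.14, -0.001, -0.037]
force: [-8.8, -2.9, 13.0]
gripper_width: 0.0256
grasp_force: 30.0
```

```bash
python3 - <<'E'
from h import *
o,R=obs();print(o["force"])
c=cam("scene");save(c,"s1",(220,90,420,240),4)
E
```

```text
t 3.93 p [0.3662 0.0448 0.1385] xaxis [ 0.999 -0.037  0.001] yaxis [-0.037 -0.999  0.001] q6 1.639 w 0.0256 gf 30.0148344039917
[-8.83516629 -2.93610881 13.02765281]
```

View pics/s1.png

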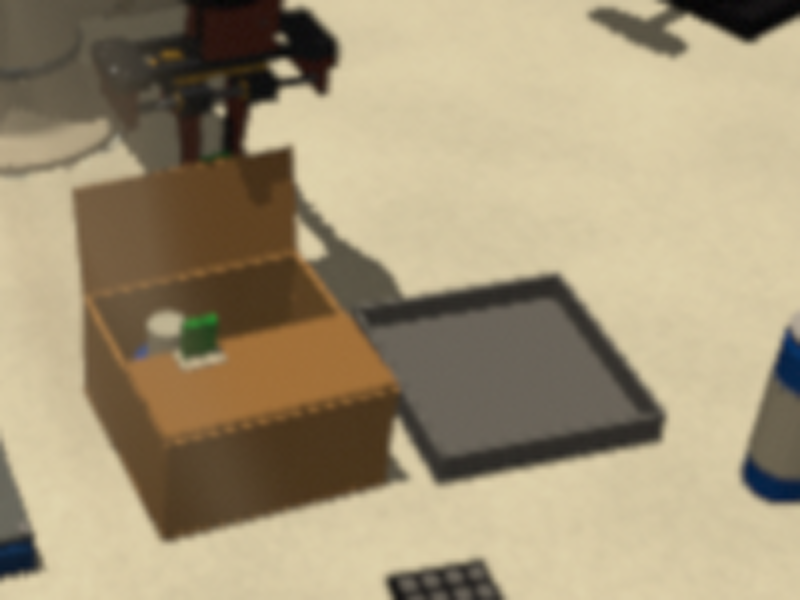

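The front flap leans back with its edge at (185,165). One bottle cap shows at (165,325) and the back flap is still shut.

Request:
{"op": "step_arm", "data": {
  "motion": [
    {"dx": 0, "dy": 0, "dz": 0, "spin": 0, "hand": 0.55},
    {"dx": 0, "dy": 0, "dz": 0, "spin": 0, "hand": 0.55},
    {"dx": 0, "dy": 0, "dz": 0, "spin": 0, "hand": 0.55},
    {"dx": 0, "dy": 0, "dz": -0.03, "spin": 0, "hand": 0.55},
    {"dx": 0, "dy": 0, "dz": -0.065, "spin": 0, "hand": 0.55},
    {"dx": 0, "dy": 0, "dz": -0.09, "spin": 0, "hand": 0.55},
    {"dx": 0.02, "dy": 0.01, "dz": -0.09, "spin": 0, "hand": 0.55},
    {"dx": 0.056, "dy": 0.03, "dz": -0.09, "spin": 0, "hand": 0.55},
    {"dx": 0.09, "dy": 0.05, "dz": -0.09, "spin": 0, "hand": 0.55},
    {"dx": 0.12, "dy": 0.065, "dz": -0.09, "spin": 0, "hand": 0.55},
    {"dx": 0.155, "dy": 0.07, "dz": -0.07, "spin": 0, "hand": 0.55},
    {"dx": 0.155, "dy": 0.07, "dz": -0.06, "spin": 0, "hand": 0.55}
  ]
}}

```text
t: 4.98
position: [0.5236, -0.0322, 0.1901]
tcp_rot: [-3.141, 0.007, -0.039]
force: [0.1, -0.3, -1.2]
gripper_width: 0.0481
grasp_force: 0.0
```

```bash
python3 -c "
from h import *
to(.5205,-.0307,.107,-.037)"
```

```text
t 4.98 p [ 0.5236 -0.0322  0.1901] xaxis [ 0.999 -0.039 -0.007] yaxis [-0.039 -0.999 -0.   ] q6 1.484 w 0.0481 gf 0.0
move [-0.0026 -0.0013  0.0831] spin -0.002
```

Request:
{"op": "step_arm", "data": {
  "motion": [
    {"dx": -0.002, "dy": 0, "dz": 0.03, "spin": 0, "hand": 0.55},
    {"dx": -0.002, "dy": 0, "dz": 0.06, "spin": 0, "hand": 0.55},
    {"dx": -0.002, "dy": 0, "dz": 0.078, "spin": 0, "hand": 0.55},
    {"dx": -0.002, "dy": 0, "dz": 0.083, "spin": 0, "hand": 0.55},
    {"dx": -0.002, "dy": 0, "dz": 0.083, "spin": 0, "hand": 0.55},
    {"dx": -0.002, "dy": 0, "dz": 0.083, "spin": 0, "hand": 0.55}
  ]
}}

```text
t: 5.48
position: [0.5185, -0.0303, 0.1142]
tcp_rot: [3.142, -0.001, -0.037]
force: [-0.4, -0.4, -0.2]
gripper_width: 0.0485
grasp_force: 0.0
```

Request:
{"op": "step_arm", "data": {
  "motion": [
    {"dx": 0.002, "dy": 0, "dz": 0.008, "spin": 0, "hand": 0.55},
    {"dx": 0.002, "dy": 0, "dz": 0.008, "spin": 0, "hand": 0.1},
    {"dx": 0.002, "dy": 0, "dz": 0.008, "spin": 0, "hand": 0.1},
    {"dx": 0.002, "dy": 0, "dz": 0.008, "spin": 0, "hand": 0.1},
    {"dx": 0.002, "dy": 0, "dz": 0.008, "spin": 0, "hand": 0.1},
    {"dx": 0.002, "dy": 0, "dz": 0.008, "spin": 0, "hand": 0.1}
  ]
}}

```text
t: 5.98
position: [0.5205, -0.0301, 0.1058]
tcp_rot: [-3.141, -0.001, -0.037]
force: [0.5, 2.1, 1.3]
gripper_width: 0.0255
grasp_force: 30.0
```

Request:
{"op": "step_arm", "data": {
  "motion": [
    {"dx": 0.006, "dy": 0, "dz": -0.013, "spin": 0, "hand": 0.1},
    {"dx": 0.015, "dy": 0, "dz": -0.025, "spin": 0, "hand": 0.1},
    {"dx": 0.026, "dy": 0, "dz": -0.034, "spin": 0, "hand": 0.1},
    {"dx": 0.038, "dy": 0, "dz": -0.042, "spin": 0, "hand": 0.1},
    {"dx": 0.051, "dy": 0, "dz": -0.048, "spin": 0, "hand": 0.1},
    {"dx": 0.065, "dy": 0, "dz": -0.051, "spin": 0, "hand": 0.1},
    {"dx": 0.079, "dy": 0, "dz": -0.052, "spin": 0, "hand": 0.1},
    {"dx": 0.094, "dy": 0, "dz": -0.05, "spin": 0, "hand": 0.1},
    {"dx": 0.108, "dy": 0, "dz": -0.046, "spin": 0, "hand": 0.1},
    {"dx": 0.12, "dy": 0, "dz": -0.039, "spin": 0, "hand": 0.1},
    {"dx": 0.132, "dy": 0, "dz": -0.03, "spin": 0, "hand": 0.1},
    {"dx": 0.132, "dy": 0, "dz": -0.03, "spin": 0, "hand": 0.1}
  ]
}}

```text
t: 6.98
position: [0.6556, -0.0342, 0.1363]
tcp_rot: [-3.14, -0.007, -0.036]
force: [5.4, 4.5, 6.2]
gripper_width: 0.0253
grasp_force: 30.0
```

Request:
{"op": "step_arm", "data": {
  "motion": [
    {"dx": 0, "dy": 0, "dz": 0, "spin": 0, "hand": 0.55},
    {"dx": 0, "dy": 0, "dz": 0, "spin": 0, "hand": 0.55},
    {"dx": 0, "dy": 0, "dz": 0, "spin": 0, "hand": 0.55},
    {"dx": 0, "dy": 0, "dz": -0.03, "spin": 0, "hand": 0.55},
    {"dx": 0, "dy": 0, "dz": -0.065, "spin": 0, "hand": 0.55},
    {"dx": 0, "dy": 0, "dz": -0.1, "spin": 0, "hand": 0.55},
    {"dx": -0.02, "dy": 0, "dz": -0.12, "spin": 0, "hand": 0.55},
    {"dx": -0.056, "dy": 0, "dz": -0.13, "spin": 0, "hand": 0.55},
    {"dx": -0.09, "dy": 0, "dz": -0.13, "spin": 0, "hand": 0.55},
    {"dx": -0.13, "dy": 0, "dz": -0.13, "spin": 0, "hand": 0.55},
    {"dx": -0.17, "dy": 0, "dz": -0.13, "spin": 0, "hand": 0.55},
    {"dx": -0.21, "dy": 0, "dz": -0.13, "spin": 0, "hand": 0.55}
  ]
}}

```text
t: 7.98
position: [0.4401, -0.0276, 0.2647]
tcp_rot: [3.141, 0.001, -0.038]
force: [-0.5, 0.1, 0.5]
gripper_width: 0.048
grasp_force: 0.0
```

```bash
python3 - <<'E'
from h import *
obs()
c=cam("wrist");save(c,"w1",s=1.2)
b=cam("top");P=cloud(b);save(b,"t1",(180,140,300,250),4)
hsv=cv2.cvtColor(b["frame"],cv2.COLOR_RGB2HSV)
for n,c in(("t",b),("w",c)):
    P=cloud(c);hsv=cv2.cvtColor(c["frame"],cv2.COLOR_RGB2HSV)
    m=((hsv[...,1]<70)&(abs(P[...,2]-.092)<.006)&(abs(P[...,0]-.51)<.08)&(abs(P[...,1]-.0045)<.08)).astype(np.uint8)
    k,l,s,ce=cv2.connectedComponentsWithStats(m)
    for i in range(1,k):
        if s[i,4]>20: print(n,s[i],plane(c,ce[i],.093).round(4))
E
```

```text
t 7.98 p [ 0.4401 -0.0276  0.2647] xaxis [ 0.999 -0.038 -0.001] yaxis [-0.038 -0.999  0.   ] q6 1.469 w 0.048 gf 0.0
t [218 183   9   9  59] [[0.5451 0.0413 0.093 ]]
t [244 183   9  10  60] [[ 0.5428 -0.0362  0.093 ]]
w [162  40  33  34 876] [[0.5483 0.0405 0.093 ]]
w [247  41  32  34 844] [[ 0.5451 -0.0362  0.093 ]]
w [248 126  30  31 725] [[ 0.4689 -0.0332  0.093 ]]
```

View pics/w1.png

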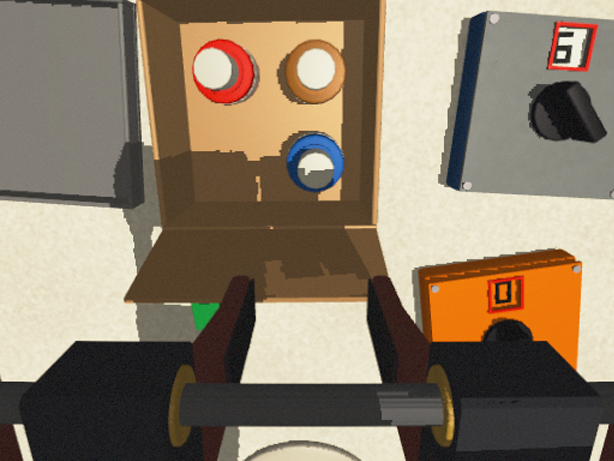

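Three bottles were delivered: red (225,70), amber (315,68) and blue (315,163). The fourth place is empty, so the counter must show 3. Both flaps lean back. I start with the red bottle.

Request:
{"op": "step_arm", "data": {
  "motion": [
    {"dx": 0.04, "dy": -0.025, "dz": 0.02, "spin": 0, "hand": 0.55},
    {"dx": 0.07, "dy": -0.05, "dz": 0.05, "spin": 0, "hand": 0.55},
    {"dx": 0.1053, "dy": -0.072, "dz": 0.08, "spin": 0, "hand": 0.55},
    {"dx": 0.1053, "dy": -0.072, "dz": 0.11, "spin": 0, "hand": 0.55},
    {"dx": 0.1053, "dy": -0.072, "dz": 0.14, "spin": 0, "hand": 0.55},
    {"dx": 0.1053, "dy": -0.072, "dz": 0.14, "spin": 0, "hand": 0.55},
    {"dx": 0.1053, "dy": -0.072, "dz": 0.14, "spin": 0, "hand": 0.55}
  ]
}}

```text
t: 8.67
position: [0.5488, 0.0404, 0.1227]
tcp_rot: [3.141, 0.006, -0.037]
force: [1.0, 0.1, 1.5]
gripper_width: 0.0482
grasp_force: 0.0
```

```bash
cat >> h.py <<'E'
def caps(n="wrist",box=(.35,.75,-.12,.36),z=.093):
    c=cam(n);P=cloud(c);hsv=cv2.cvtColor(c["frame"],cv2.COLOR_RGB2HSV)
    m=((hsv[...,1]<70)&(hsv[...,2]>70)&(abs(P[...,2]-z)<.008)&(P[...,0]>box[0])&(P[...,0]<box[1])&(P[...,1]>box[2])&(P[...,1]<box[3])).astype(np.uint8)
    k,l,s,ce=cv2.connectedComponentsWithStats(m)
    for i in range(1,k):
        if s[i,4]>20: print(n,s[i],plane(c,ce[i],z).round(4))
    return c
E
python3 -c "
from h import *
caps();to(.548,.0405,.061,-.037)"
```

```text
wrist [ 231  200   48   49 1803] [[0.5511 0.0417 0.093 ]]
wrist [ 357  201   52   49 1910] [[ 0.5476 -0.0347  0.093 ]]
t 8.72 p [0.5502 0.0402 0.126 ] xaxis [ 0.999 -0.037 -0.001] yaxis [-0.037 -0.999  0.   ] q6 1.62 w 0.0484 gf 0.0
move [-0.0021 -0.0003  0.065 ] spin -0.0
```

Request:
{"op": "step_arm", "data": {
  "motion": [
    {"dx": 0, "dy": -0.001, "dz": 0.03, "spin": 0, "hand": 0.55},
    {"dx": 0, "dy": -0.001, "dz": 0.05, "spin": 0, "hand": 0.55},
    {"dx": 0, "dy": -0.001, "dz": 0.064, "spin": 0, "hand": 0.55},
    {"dx": 0, "dy": -0.001, "dz": 0.064, "spin": 0, "hand": 0.55},
    {"dx": 0, "dy": -0.001, "dz": 0.064, "spin": 0, "hand": 0.15},
    {"dx": 0, "dy": -0.001, "dz": 0.064, "spin": 0, "hand": 0.15},
    {"dx": 0, "dy": -0.001, "dz": 0.064, "spin": 0, "hand": 0.15},
    {"dx": 0, "dy": -0.001, "dz": 0.064, "spin": 0, "hand": 0.15},
    {"dx": 0, "dy": -0.001, "dz": 0.064, "spin": 0, "hand": 0.15}
  ]
}}

```text
t: 9.47
position: [0.5517, 0.0415, 0.0641]
tcp_rot: [-3.141, -0.005, -0.037]
force: [-0.3, 0.8, 5.7]
gripper_width: 0.0294
grasp_force: 29.9
```

Request:
{"op": "step_arm", "data": {
  "motion": [
    {"dx": 0, "dy": 0, "dz": -0.03, "spin": 0, "hand": 0.15},
    {"dx": 0, "dy": 0, "dz": -0.07, "spin": 0, "hand": 0.15},
    {"dx": 0, "dy": 0, "dz": -0.11, "spin": 0, "hand": 0.15},
    {"dx": 0, "dy": -0.015, "dz": -0.13, "spin": 0, "hand": 0.15},
    {"dx": 0.002, "dy": -0.045, "dz": -0.13, "spin": 0, "hand": 0.15},
    {"dx": 0.005, "dy": -0.085, "dz": -0.13, "spin": 0, "hand": 0.15},
    {"dx": 0.008, "dy": -0.125, "dz": -0.13, "spin": 0, "hand": 0.15},
    {"dx": 0.01, "dy": -0.165, "dz": -0.13, "spin": 0, "hand": 0.15},
    {"dx": 0.014, "dy": -0.2, "dz": -0.12, "spin": 0, "hand": 0.15},
    {"dx": 0.014, "dy": -0.22, "dz": -0.1, "spin": 0, "hand": 0.15},
    {"dx": 0.014, "dy": -0.223, "dz": -0.07, "spin": 0, "hand": 0.15},
    {"dx": 0.014, "dy": -0.223, "dz": -0.06, "spin": 0, "hand": 0.15}
  ]
}}

```text
t: 10.47
position: [0.5705, 0.265, 0.1163]
tcp_rot: [3.139, 0.006, -0.035]
force: [-0.3, -0.2, -3.2]
gripper_width: 0.0296
grasp_force: 29.9
```

```bash
python3 - <<'E'
from h import *
to(.573,.264,.065)
c=cam("wrist");P=cloud(c);save(c,"w2")
hsv=cv2.cvtColor(c["frame"],cv2.COLOR_RGB2HSV)
m=((hsv[...,1]<60)&(P[...,2]<.04)&(hsv[...,2]<140)&(P[...,1]>.1)&(P[...,1]<.36)).astype(np.uint8)
m=cv2.morphologyEx(m,cv2.MORPH_OPEN,np.ones((5,5)))
q=max(cv2.findContours(m,0,2)[0],key=cv2.contourArea)[:,0]
X=plane(c,q.astype(float),.03); print(X.min(0),X.max(0),cv2.minAreaRect((X[:,:2]*1000).astype(np.float32)))
E
```

```text
t 10.47 p [0.5705 0.265  0.1163] xaxis [ 0.999 -0.035 -0.006] yaxis [-0.035 -0.999  0.002] q6 1.986 w 0.0296 gf 29.925213754177094
move [0.0028 0.0008 0.0512] spin None
[0.49749881 0.22556821 0.03      ] [0.637851   0.34939297 0.03      ] ((583.53125, 295.87176513671875), (120.96431732177734, 142.48638916015625), 29.07502555847168)
```

View pics/w2.png

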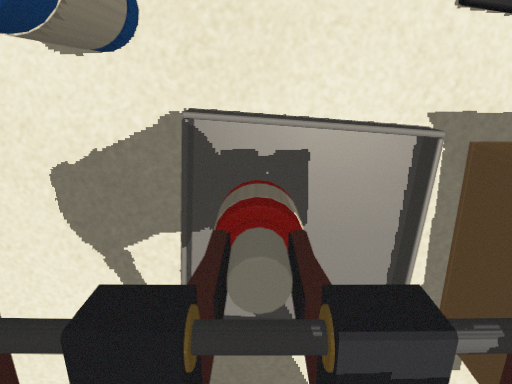

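The red bottle is held upright over the tray's far-left quarter; the tray's far corners are at (185,112) and (442,132). I lower it.

Request:
{"op": "step_arm", "data": {
  "motion": [
    {"dx": 0, "dy": 0, "dz": 0.02, "spin": 0, "hand": 0.15},
    {"dx": 0, "dy": 0, "dz": 0.04, "spin": 0, "hand": 0.15},
    {"dx": 0, "dy": 0, "dz": 0.05, "spin": 0, "hand": 0.15},
    {"dx": 0, "dy": 0, "dz": 0.055, "spin": 0, "hand": 0.15},
    {"dx": 0, "dy": 0, "dz": 0.055, "spin": 0, "hand": 0.15},
    {"dx": 0, "dy": 0, "dz": 0.055, "spin": 0, "hand": 0.15},
    {"dx": 0, "dy": 0, "dz": 0.055, "spin": 0, "hand": 0.15}
  ]
}}

```text
t: 11.1
position: [0.5734, 0.2639, 0.0682]
tcp_rot: [-3.141, -0.002, -0.038]
force: [0.9, 0.1, -0.9]
gripper_width: 0.0297
grasp_force: 29.9
```

Request:
{"op": "step_arm", "data": {
  "motion": [
    {"dx": 0, "dy": 0, "dz": 0.004, "spin": 0, "hand": 0.15},
    {"dx": 0, "dy": 0, "dz": 0.004, "spin": 0, "hand": 0.15},
    {"dx": 0, "dy": 0, "dz": 0.004, "spin": 0, "hand": 0.55},
    {"dx": 0, "dy": 0, "dz": 0.004, "spin": 0, "hand": 0.55},
    {"dx": 0, "dy": 0, "dz": 0.004, "spin": 0, "hand": 0.55},
    {"dx": 0, "dy": 0, "dz": -0.03, "spin": 0, "hand": 0.55},
    {"dx": 0, "dy": 0, "dz": -0.065, "spin": 0, "hand": 0.55},
    {"dx": 0, "dy": 0.02, "dz": -0.1, "spin": 0, "hand": 0.55},
    {"dx": 0, "dy": 0.06, "dz": -0.1, "spin": 0, "hand": 0.55},
    {"dx": 0, "dy": 0.1, "dz": -0.1, "spin": 0, "hand": 0.55}
  ]
}}

```text
t: 11.93
position: [0.5697, 0.164, 0.1698]
tcp_rot: [-3.14, -0.006, -0.034]
force: [0.9, -1.0, -0.7]
gripper_width: 0.0482
grasp_force: 0.0
```

Request:
{"op": "step_arm", "data": {
  "motion": [
    {"dx": -0.005, "dy": 0.04, "dz": 0, "spin": 0, "hand": 0.55},
    {"dx": -0.01, "dy": 0.08, "dz": 0, "spin": 0, "hand": 0.55},
    {"dx": -0.014, "dy": 0.12, "dz": 0, "spin": 0, "hand": 0.55},
    {"dx": -0.014, "dy": 0.16, "dz": 0, "spin": 0, "hand": 0.55},
    {"dx": -0.014, "dy": 0.2, "dz": 0, "spin": 0, "hand": 0.55},
    {"dx": -0.014, "dy": 0.2, "dz": 0.02, "spin": 0, "hand": 0.55},
    {"dx": -0.014, "dy": 0.2, "dz": 0.02, "spin": 0, "hand": 0.55},
    {"dx": -0.014, "dy": 0.2, "dz": 0.02, "spin": 0, "hand": 0.55}
  ]
}}

```text
t: 12.6
position: [0.5465, -0.0355, 0.145]
tcp_rot: [-3.141, 0.003, -0.038]
force: [0.6, 0.5, 0.2]
gripper_width: 0.0483
grasp_force: 0.0
```

```bash
python3 -c "
from h import *
caps();caps('top');to(.548,-.0355,.064,-.037)"
```

```text
wrist [ 238  191   43   45 1496] [[ 0.5474 -0.0363  0.093 ]]
wrist [239 290  40  29 951] [[ 0.4753 -0.0335  0.093 ]]
top [145 178  10   8  64] [[0.5679 0.2628 0.093 ]]
top [243 208  10  10  78] [[ 0.4671 -0.0333  0.093 ]]
t 12.7 p [ 0.5474 -0.0345  0.1467] xaxis [ 0.999 -0.036 -0.   ] yaxis [-0.036 -0.999 -0.   ] q6 1.482 w 0.0483 gf 0.0
move [0.0006 0.001  0.0827] spin 0.001
```

Request:
{"op": "step_arm", "data": {
  "motion": [
    {"dx": 0.001, "dy": 0.001, "dz": 0.035, "spin": 0, "hand": 0.55},
    {"dx": 0.001, "dy": 0.001, "dz": 0.065, "spin": 0, "hand": 0.55},
    {"dx": 0.001, "dy": 0.001, "dz": 0.08, "spin": 0, "hand": 0.55},
    {"dx": 0.001, "dy": 0.001, "dz": 0.083, "spin": 0, "hand": 0.55},
    {"dx": 0.001, "dy": 0.001, "dz": 0.083, "spin": 0, "hand": 0.55},
    {"dx": 0.001, "dy": 0.001, "dz": 0.083, "spin": 0, "hand": 0.15},
    {"dx": 0.001, "dy": 0.001, "dz": 0.083, "spin": 0, "hand": 0.15},
    {"dx": 0.001, "dy": 0.001, "dz": 0.083, "spin": 0, "hand": 0.15},
    {"dx": 0.001, "dy": 0.001, "dz": 0.083, "spin": 0, "hand": 0.15},
    {"dx": 0.001, "dy": 0.001, "dz": 0.083, "spin": 0, "hand": 0.15}
  ]
}}

```text
t: 13.53
position: [0.5494, -0.0364, 0.0651]
tcp_rot: [-3.142, -0.003, -0.037]
force: [-0.4, 1.0, 6.5]
gripper_width: 0.0293
grasp_force: 30.0
```

Request:
{"op": "step_arm", "data": {
  "motion": [
    {"dx": 0, "dy": 0, "dz": -0.03, "spin": 0, "hand": 0.15},
    {"dx": 0, "dy": 0, "dz": -0.07, "spin": 0, "hand": 0.15},
    {"dx": 0, "dy": 0, "dz": -0.11, "spin": 0, "hand": 0.15},
    {"dx": 0, "dy": -0.015, "dz": -0.13, "spin": 0, "hand": 0.15},
    {"dx": 0.002, "dy": -0.045, "dz": -0.13, "spin": 0, "hand": 0.15},
    {"dx": 0.005, "dy": -0.085, "dz": -0.13, "spin": 0, "hand": 0.15},
    {"dx": 0.008, "dy": -0.125, "dz": -0.13, "spin": 0, "hand": 0.15},
    {"dx": 0.008, "dy": -0.165, "dz": -0.13, "spin": 0, "hand": 0.15},
    {"dx": 0.008, "dy": -0.2, "dz": -0.13, "spin": 0, "hand": 0.15},
    {"dx": 0.008, "dy": -0.221, "dz": -0.12, "spin": 0, "hand": 0.15},
    {"dx": 0.008, "dy": -0.221, "dz": -0.08, "spin": 0, "hand": 0.15},
    {"dx": 0.008, "dy": -0.221, "dz": -0.06, "spin": 0, "hand": 0.15}
  ]
}}

```text
t: 14.53
position: [0.5635, 0.1855, 0.1199]
tcp_rot: [3.141, 0.003, -0.035]
force: [-0.1, -0.5, -3.0]
gripper_width: 0.0293
grasp_force: 30.0
```

```bash
python3 -c "
from h import *
caps();to(.565,.185,.065,-.037)"
```

```text
wrist [214 190  87  40 591] [[0.5814 0.1857 0.093 ]]
wrist [ 100  195   54   50 2023] [[0.5725 0.2621 0.093 ]]
t 14.58 p [0.5615 0.1842 0.1149] xaxis [ 0.999 -0.036 -0.01 ] yaxis [-0.036 -0.999  0.003] q6 1.866 w 0.0297 gf 29.959900975227356
move [ 0.004  -0.0011  0.0499] spin 0.001
```

Request:
{"op": "step_arm", "data": {
  "motion": [
    {"dx": 0, "dy": 0, "dz": 0.02, "spin": 0, "hand": 0.15},
    {"dx": 0, "dy": 0, "dz": 0.04, "spin": 0, "hand": 0.15},
    {"dx": 0, "dy": 0, "dz": 0.053, "spin": 0, "hand": 0.15},
    {"dx": 0, "dy": 0, "dz": 0.057, "spin": 0, "hand": 0.15},
    {"dx": 0, "dy": 0, "dz": 0.057, "spin": 0, "hand": 0.15},
    {"dx": 0, "dy": 0, "dz": 0.057, "spin": 0, "hand": 0.15},
    {"dx": 0, "dy": 0, "dz": 0.057, "spin": 0, "hand": 0.15}
  ]
}}

```text
t: 15.17
position: [0.5652, 0.184, 0.0675]
tcp_rot: [-3.141, -0.002, -0.037]
force: [-0.5, 1.0, -1.0]
gripper_width: 0.0293
grasp_force: 30.0
```

Request:
{"op": "step_arm", "data": {
  "motion": [
    {"dx": 0, "dy": 0, "dz": 0.002, "spin": 0, "hand": 0.15},
    {"dx": 0, "dy": 0, "dz": 0.002, "spin": 0, "hand": 0.15},
    {"dx": 0, "dy": 0, "dz": 0.002, "spin": 0, "hand": 0.55},
    {"dx": 0, "dy": 0, "dz": 0.002, "spin": 0, "hand": 0.55},
    {"dx": 0, "dy": 0, "dz": 0.002, "spin": 0, "hand": 0.55},
    {"dx": 0, "dy": 0, "dz": -0.03, "spin": 0, "hand": 0.55},
    {"dx": 0, "dy": 0, "dz": -0.065, "spin": 0, "hand": 0.55},
    {"dx": 0, "dy": 0.02, "dz": -0.1, "spin": 0, "hand": 0.55},
    {"dx": -0.02, "dy": 0.06, "dz": -0.1, "spin": 0, "hand": 0.55},
    {"dx": -0.04, "dy": 0.09, "dz": -0.1, "spin": 0, "hand": 0.55}
  ]
}}

```text
t: 16.0
position: [0.5226, 0.0949, 0.1695]
tcp_rot: [-3.141, -0.006, -0.036]
force: [0.1, -0.2, -0.7]
gripper_width: 0.0483
grasp_force: 0.0
```

Request:
{"op": "step_arm", "data": {
  "motion": [
    {"dx": -0.02, "dy": 0.035, "dz": 0, "spin": 0, "hand": 0.55},
    {"dx": -0.03, "dy": 0.07, "dz": 0, "spin": 0, "hand": 0.55},
    {"dx": -0.047, "dy": 0.1, "dz": 0, "spin": 0, "hand": 0.55},
    {"dx": -0.047, "dy": 0.131, "dz": 0, "spin": 0, "hand": 0.55},
    {"dx": -0.047, "dy": 0.131, "dz": 0.02, "spin": 0, "hand": 0.55},
    {"dx": -0.047, "dy": 0.131, "dz": 0.02, "spin": 0, "hand": 0.55},
    {"dx": -0.047, "dy": 0.131, "dz": 0.02, "spin": 0, "hand": 0.55},
    {"dx": -0.047, "dy": 0.131, "dz": 0.02, "spin": 0, "hand": 0.55}
  ]
}}

```text
t: 16.67
position: [0.4695, -0.033, 0.1467]
tcp_rot: [-3.141, -0.0, -0.036]
force: [0.3, 0.2, 0.9]
gripper_width: 0.0485
grasp_force: 0.0
```

```bash
python3 -c "
from h import *
caps();caps('top');caps('scene');to(.47,-.0335,.065,-.037)"
```

```text
wrist [ 237  191   43   44 1497] [[ 0.4703 -0.0333  0.093 ]]
top [145 178  10   8  62] [[0.568  0.2629 0.093 ]]
top [172 180   9   9  67] [[0.5585 0.1816 0.093 ]]
scene [359 166  10   7  58] [[0.5762 0.2584 0.093 ]]
scene [257 169   9   7  50] [[ 0.4767 -0.0367  0.093 ]]
scene [336 170  10   8  61] [[0.5681 0.1808 0.093 ]]
scene [411 183  13  13  58] [[0.7169 0.3494 0.093 ]]
t 16.82 p [ 0.4699 -0.0328  0.147 ] xaxis [ 0.999 -0.036  0.001] yaxis [-0.036 -0.999  0.   ] q6 1.464 w 0.0483 gf 0.0
move [0.0001 0.0007 0.082 ] spin 0.001
```

Request:
{"op": "step_arm", "data": {
  "motion": [
    {"dx": 0.001, "dy": 0.001, "dz": 0.035, "spin": 0, "hand": 0.55},
    {"dx": 0.001, "dy": 0.001, "dz": 0.065, "spin": 0, "hand": 0.55},
    {"dx": 0.001, "dy": 0.001, "dz": 0.08, "spin": 0, "hand": 0.55},
    {"dx": 0.001, "dy": 0.001, "dz": 0.083, "spin": 0, "hand": 0.55},
    {"dx": 0.001, "dy": 0.001, "dz": 0.083, "spin": 0, "hand": 0.55},
    {"dx": 0.001, "dy": 0.001, "dz": 0.083, "spin": 0, "hand": 0.15},
    {"dx": 0.001, "dy": 0.001, "dz": 0.083, "spin": 0, "hand": 0.15},
    {"dx": 0.001, "dy": 0.001, "dz": 0.083, "spin": 0, "hand": 0.15},
    {"dx": 0.001, "dy": 0.001, "dz": 0.083, "spin": 0, "hand": 0.15},
    {"dx": 0.001, "dy": 0.001, "dz": 0.083, "spin": 0, "hand": 0.15}
  ]
}}

```text
t: 17.65
position: [0.4713, -0.0346, 0.0649]
tcp_rot: [3.142, -0.003, -0.037]
force: [-0.6, 1.2, 4.0]
gripper_width: 0.0297
grasp_force: 29.9
```

Request:
{"op": "step_arm", "data": {
  "motion": [
    {"dx": 0, "dy": 0, "dz": -0.03, "spin": 0, "hand": 0.15},
    {"dx": 0, "dy": 0, "dz": -0.07, "spin": 0, "hand": 0.15},
    {"dx": 0, "dy": 0, "dz": -0.11, "spin": 0, "hand": 0.15},
    {"dx": 0, "dy": -0.015, "dz": -0.13, "spin": 0, "hand": 0.15},
    {"dx": 0.002, "dy": -0.045, "dz": -0.13, "spin": 0, "hand": 0.15},
    {"dx": 0.005, "dy": -0.085, "dz": -0.13, "spin": 0, "hand": 0.15},
    {"dx": 0.008, "dy": -0.125, "dz": -0.13, "spin": 0, "hand": 0.15},
    {"dx": 0.008, "dy": -0.165, "dz": -0.13, "spin": 0, "hand": 0.15},
    {"dx": 0.008, "dy": -0.2, "dz": -0.13, "spin": 0, "hand": 0.15},
    {"dx": 0.008, "dy": -0.227, "dz": -0.12, "spin": 0, "hand": 0.15},
    {"dx": 0.008, "dy": -0.227, "dz": -0.08, "spin": 0, "hand": 0.15},
    {"dx": 0.008, "dy": -0.227, "dz": -0.06, "spin": 0, "hand": 0.15}
  ]
}}

```text
t: 18.65
position: [0.4856, 0.1934, 0.1199]
tcp_rot: [3.141, 0.003, -0.034]
force: [-0.8, -0.5, -2.4]
gripper_width: 0.0296
grasp_force: 29.8
```

```bash
python3 -c "
from h import *
caps();caps('top');to(.486,.193,.065,-.037)"
```

```text
wrist [  90   55   59   58 2637] [[0.5709 0.2624 0.093 ]]
wrist [ 244   69   55   57 2404] [[0.5613 0.1835 0.093 ]]
wrist [213 188  90  43 665] [[0.5039 0.194  0.093 ]]
top [171 180  11   9  71] [[0.5585 0.1816 0.093 ]]
t 18.75 p [0.484  0.1915 0.1179] xaxis [ 0.999 -0.036 -0.009] yaxis [-0.036 -0.999  0.003] q6 1.919 w 0.0291 gf 29.845646917819977
move [ 0.0024 -0.0017  0.0529] spin 0.001
```

Request:
{"op": "step_arm", "data": {
  "motion": [
    {"dx": 0, "dy": 0, "dz": 0.02, "spin": 0, "hand": 0.15},
    {"dx": 0, "dy": 0, "dz": 0.04, "spin": 0, "hand": 0.15},
    {"dx": 0, "dy": 0, "dz": 0.053, "spin": 0, "hand": 0.15},
    {"dx": 0, "dy": 0, "dz": 0.058, "spin": 0, "hand": 0.15},
    {"dx": 0, "dy": 0, "dz": 0.058, "spin": 0, "hand": 0.15},
    {"dx": 0, "dy": 0, "dz": 0.058, "spin": 0, "hand": 0.15},
    {"dx": 0, "dy": 0, "dz": 0.058, "spin": 0, "hand": 0.15}
  ]
}}

```text
t: 19.33
position: [0.4875, 0.1919, 0.0666]
tcp_rot: [-3.141, -0.002, -0.038]
force: [0.7, 0.4, -1.6]
gripper_width: 0.0291
grasp_force: 29.9
```

Request:
{"op": "step_arm", "data": {
  "motion": [
    {"dx": 0, "dy": 0, "dz": 0.002, "spin": 0, "hand": 0.15},
    {"dx": 0, "dy": 0, "dz": 0.002, "spin": 0, "hand": 0.55},
    {"dx": 0, "dy": 0, "dz": 0.002, "spin": 0, "hand": 0.55},
    {"dx": 0, "dy": 0, "dz": 0.002, "spin": 0, "hand": 0.55},
    {"dx": 0, "dy": 0, "dz": -0.03, "spin": 0, "hand": 0.55},
    {"dx": 0, "dy": 0, "dz": -0.065, "spin": 0, "hand": 0.55},
    {"dx": 0, "dy": 0, "dz": -0.105, "spin": 0, "hand": 0.55},
    {"dx": 0, "dy": 0.01, "dz": -0.14, "spin": 0, "hand": 0.55},
    {"dx": -0.02, "dy": 0.03, "dz": -0.16, "spin": 0, "hand": 0.55},
    {"dx": -0.04, "dy": 0.06, "dz": -0.16, "spin": 0, "hand": 0.55},
    {"dx": -0.065, "dy": 0.09, "dz": -0.16, "spin": 0, "hand": 0.55},
    {"dx": -0.085, "dy": 0.115, "dz": -0.16, "spin": 0, "hand": 0.55}
  ]
}}

```text
t: 20.33
position: [0.3964, 0.0791, 0.226]
tcp_rot: [3.141, -0.001, -0.037]
force: [-0.6, -0.5, -0.1]
gripper_width: 0.0484
grasp_force: 0.0
```

Request:
{"op": "step_arm", "data": {
  "motion": [
    {"dx": -0.03, "dy": 0.036, "dz": 0, "spin": 0, "hand": 0.55},
    {"dx": -0.03, "dy": 0.036, "dz": 0, "spin": 0, "hand": 0.55},
    {"dx": -0.03, "dy": 0.036, "dz": 0, "spin": 0, "hand": 0.55},
    {"dx": -0.03, "dy": 0.036, "dz": 0, "spin": 0, "hand": 0.55},
    {"dx": -0.03, "dy": 0.036, "dz": 0, "spin": 0, "hand": 0.55}
  ]
}}

```text
t: 20.75
position: [0.3668, 0.0459, 0.2252]
tcp_rot: [-3.141, -0.0, -0.037]
force: [1.3, -0.1, -0.1]
gripper_width: 0.0482
grasp_force: 0.0
```

```bash
python3 - <<'E'
from h import *
caps('top');c=caps('scene');save(c,"s2",(220,90,420,240),4);to(.3665,.0447,.1385,-.037)
c=cam('wrist');P=cloud(c);hsv=cv2.cvtColor(c["frame"],cv2.COLOR_RGB2HSV)
m=((hsv[...,0]>45)&(hsv[...,0]<90)&(hsv[...,1]>90)&(P[...,2]>.1))
print(m.sum(),np.nanpercentile(P[m],[5,50,95],axis=0))
E
```

```text
top [145 178  10   8  64] [[0.5679 0.2628 0.093 ]]
top [172 180  10   9  69] [[0.558  0.1812 0.093 ]]
top [169 204  10  10  76] [[0.4829 0.1893 0.093 ]]
scene [326 155   9   8  50] [[0.4914 0.1892 0.093 ]]
scene [359 166  10   7  60] [[0.5762 0.2581 0.093 ]]
scene [335 170  11   8  60] [[0.5674 0.1807 0.093 ]]
scene [411 183  13  12  61] [[0.7154 0.3497 0.093 ]]
t 20.85 p [0.3667 0.0461 0.2249] xaxis [ 0.999 -0.036 -0.001] yaxis [-0.036 -0.999 -0.   ] q6 1.639 w 0.0483 gf 0.0
move [-0.0001  0.0014  0.0864] spin 0.001
1552 [[0.37055137 0.0192072  0.16549287]
 [0.38423875 0.04336418 0.16938458]
 [0.39975687 0.07523278 0.3251287 ]]
```

View pics/s2.png

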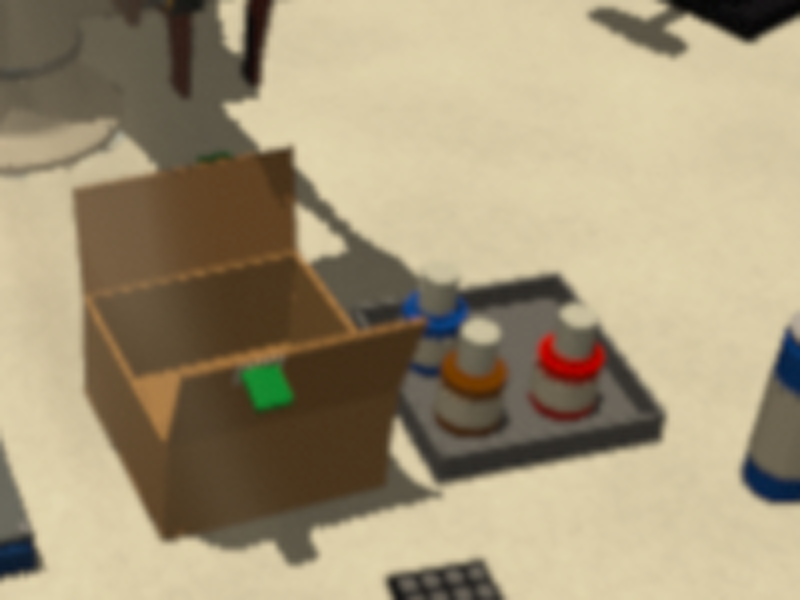

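All three bottles stand in the tray: blue (437,310), amber (473,375) and red (568,360). Both flaps lean back. Next I close the front flap.

Request:
{"op": "step_arm", "data": {
  "motion": [
    {"dx": 0.009, "dy": 0.002, "dz": 0.03, "spin": 0, "hand": 0.55},
    {"dx": 0.009, "dy": 0.002, "dz": 0.06, "spin": 0, "hand": 0.55},
    {"dx": 0.009, "dy": 0.002, "dz": 0.075, "spin": 0, "hand": 0.55},
    {"dx": 0.009, "dy": 0.002, "dz": 0.081, "spin": 0, "hand": 0.55},
    {"dx": 0.009, "dy": 0.002, "dz": 0.081, "spin": 0, "hand": 0.55},
    {"dx": 0.009, "dy": 0.002, "dz": 0.081, "spin": 0, "hand": 0.1},
    {"dx": 0.009, "dy": 0.002, "dz": 0.081, "spin": 0, "hand": 0.1},
    {"dx": 0.009, "dy": 0.002, "dz": 0.081, "spin": 0, "hand": 0.1},
    {"dx": 0.009, "dy": 0.002, "dz": 0.081, "spin": 0, "hand": 0.1},
    {"dx": 0.009, "dy": 0.002, "dz": 0.081, "spin": 0, "hand": 0.1}
  ]
}}

```text
t: 21.73
position: [0.3757, 0.0442, 0.1456]
tcp_rot: [-3.139, -0.002, -0.036]
force: [0.5, 6.2, 2.9]
gripper_width: 0.0254
grasp_force: 30.0
```

Gripped at 25 mm. Now the arc back to shut.

Request:
{"op": "step_arm", "data": {
  "motion": [
    {"dx": 0.012, "dy": 0, "dz": -0.007, "spin": 0, "hand": 0.1},
    {"dx": 0.025, "dy": 0, "dz": -0.012, "spin": 0, "hand": 0.1},
    {"dx": 0.039, "dy": 0, "dz": -0.015, "spin": 0, "hand": 0.1},
    {"dx": 0.054, "dy": 0, "dz": -0.015, "spin": 0, "hand": 0.1},
    {"dx": 0.068, "dy": 0, "dz": -0.013, "spin": 0, "hand": 0.1},
    {"dx": 0.081, "dy": 0, "dz": -0.008, "spin": 0, "hand": 0.1},
    {"dx": 0.0935, "dy": 0, "dz": -0.001, "spin": 0, "hand": 0.1},
    {"dx": 0.105, "dy": 0, "dz": 0.008, "spin": 0, "hand": 0.1},
    {"dx": 0.114, "dy": 0, "dz": 0.019, "spin": 0, "hand": 0.1},
    {"dx": 0.121, "dy": 0, "dz": 0.031, "spin": 0, "hand": 0.1},
    {"dx": 0.124, "dy": 0, "dz": 0.038, "spin": 0, "hand": 0.1},
    {"dx": 0.124, "dy": 0, "dz": 0.04, "spin": 0, "hand": 0.1}
  ]
}}

```text
t: 22.73
position: [0.5006, 0.0405, 0.1048]
tcp_rot: [-3.138, -0.003, -0.036]
force: [3.1, 7.8, 6.1]
gripper_width: 0.0256
grasp_force: 30.0
```

Request:
{"op": "step_arm", "data": {
  "motion": [
    {"dx": 0, "dy": 0, "dz": 0.001, "spin": 0, "hand": 0.1},
    {"dx": 0, "dy": 0, "dz": 0.001, "spin": 0, "hand": 0.1},
    {"dx": 0, "dy": 0, "dz": 0.001, "spin": 0, "hand": 0.1}
  ]
}}

```text
t: 22.98
position: [0.5005, 0.0404, 0.1051]
tcp_rot: [-3.138, -0.004, -0.036]
force: [2.5, 7.6, 2.2]
gripper_width: 0.026
grasp_force: 30.0
```

Request:
{"op": "step_arm", "data": {
  "motion": [
    {"dx": 0, "dy": 0, "dz": 0, "spin": 0, "hand": 0.55},
    {"dx": 0, "dy": 0, "dz": 0, "spin": 0, "hand": 0.55},
    {"dx": 0, "dy": 0, "dz": 0, "spin": 0, "hand": 0.55},
    {"dx": 0, "dy": 0, "dz": -0.03, "spin": 0, "hand": 0.55},
    {"dx": 0, "dy": 0, "dz": -0.07, "spin": 0, "hand": 0.55},
    {"dx": 0, "dy": 0, "dz": -0.11, "spin": 0, "hand": 0.55},
    {"dx": 0, "dy": 0, "dz": -0.125, "spin": 0, "hand": 0.55},
    {"dx": 0.03, "dy": 0.015, "dz": -0.125, "spin": 0, "hand": 0.55},
    {"dx": 0.06, "dy": 0.03, "dz": -0.125, "spin": 0, "hand": 0.55},
    {"dx": 0.09, "dy": 0.05, "dz": -0.125, "spin": 0, "hand": 0.55},
    {"dx": 0.12, "dy": 0.07, "dz": -0.125, "spin": 0, "hand": 0.55},
    {"dx": 0.149, "dy": 0.07, "dz": -0.125, "spin": 0, "hand": 0.55}
  ]
}}

```text
t: 23.98
position: [0.6464, -0.0412, 0.2278]
tcp_rot: [3.14, 0.0, -0.041]
force: [1.6, -0.2, -0.4]
gripper_width: 0.0485
grasp_force: 0.0
```

Request:
{"op": "step_arm", "data": {
  "motion": [
    {"dx": 0, "dy": 0, "dz": 0, "spin": 0, "hand": 0.55},
    {"dx": 0, "dy": 0, "dz": 0, "spin": 0, "hand": 0.55},
    {"dx": 0, "dy": 0, "dz": 0, "spin": 0, "hand": 0.55}
  ]
}}

```text
t: 24.23
position: [0.6449, -0.0371, 0.228]
tcp_rot: [3.142, 0.001, -0.037]
force: [-0.1, 0.3, -0.6]
gripper_width: 0.0485
grasp_force: 0.0
```

```bash
python3 - <<'E'
from h import *
to(.6466,-.034,.1447,-.037)
for n in('wrist','scene'):
    c=cam(n);P=cloud(c);hsv=cv2.cvtColor(c["frame"],cv2.COLOR_RGB2HSV)
    m=((hsv[...,0]>45)&(hsv[...,0]<90)&(hsv[...,1]>90)&(P[...,2]>.1)&(P[...,2]<.25)&(P[...,0]>.55)&(P[...,0]<.7)&(abs(P[...,1])<.1))
    m=cv2.morphologyEx(m.astype(np.uint8),cv2.MORPH_OPEN,np.ones((3,3)))>0
    print(n,m.sum(),np.nanpercentile(P[m],[2,50,98],axis=0))
m=cam('top');P=cloud(m);q=(abs(P[...,0]-.465)<.03)&(abs(P[...,1]-.0045)<.07);print(np.nanpercentile(P[q][:,2],[5,50,95]))
E
```

```text
t 24.23 p [ 0.6449 -0.0371  0.228 ] xaxis [ 0.999 -0.037 -0.001] yaxis [-0.037 -0.999  0.   ] q6 1.498 w 0.0485 gf 0.0
move [ 0.0017 -0.0031  0.0833] spin -0.0
wrist 1621 [[ 0.62451329 -0.04662211  0.16279792]
 [ 0.6384648  -0.03438086  0.16741773]
 [ 0.6524282  -0.02229229  0.17198186]]
scene 103 [[ 0.62387509 -0.04709317  0.1605725 ]
 [ 0.63908891 -0.0342233   0.16551966]
 [ 0.65494767 -0.02159436  0.1711283 ]]
[0.52816611 0.56873347 0.57591149]
```

Request:
{"op": "step_arm", "data": {
  "motion": [
    {"dx": 0.001, "dy": -0.003, "dz": 0.03, "spin": 0, "hand": 0.55},
    {"dx": 0.001, "dy": -0.003, "dz": 0.06, "spin": 0, "hand": 0.55},
    {"dx": 0.001, "dy": -0.003, "dz": 0.075, "spin": 0, "hand": 0.55},
    {"dx": 0.001, "dy": -0.003, "dz": 0.083, "spin": 0, "hand": 0.55},
    {"dx": 0.001, "dy": -0.003, "dz": 0.083, "spin": 0, "hand": 0.55},
    {"dx": 0.001, "dy": -0.003, "dz": 0.083, "spin": 0, "hand": 0.1},
    {"dx": 0.001, "dy": -0.003, "dz": 0.083, "spin": 0, "hand": 0.1},
    {"dx": 0.001, "dy": -0.003, "dz": 0.083, "spin": 0, "hand": 0.1},
    {"dx": 0.001, "dy": -0.003, "dz": 0.083, "spin": 0, "hand": 0.1},
    {"dx": 0.001, "dy": -0.003, "dz": 0.083, "spin": 0, "hand": 0.1}
  ]
}}

```text
t: 25.22
position: [0.6474, -0.0339, 0.1471]
tcp_rot: [-3.141, -0.003, -0.037]
force: [1.5, 0.8, 4.3]
gripper_width: 0.0256
grasp_force: 30.0
```

Request:
{"op": "step_arm", "data": {
  "motion": [
    {"dx": -0.012, "dy": 0, "dz": -0.007, "spin": 0, "hand": 0.1},
    {"dx": -0.025, "dy": 0, "dz": -0.012, "spin": 0, "hand": 0.1},
    {"dx": -0.039, "dy": 0, "dz": -0.015, "spin": 0, "hand": 0.1},
    {"dx": -0.054, "dy": 0, "dz": -0.015, "spin": 0, "hand": 0.1},
    {"dx": -0.068, "dy": 0, "dz": -0.013, "spin": 0, "hand": 0.1},
    {"dx": -0.081, "dy": 0, "dz": -0.008, "spin": 0, "hand": 0.1},
    {"dx": -0.0935, "dy": 0, "dz": -0.001, "spin": 0, "hand": 0.1},
    {"dx": -0.105, "dy": 0, "dz": 0.008, "spin": 0, "hand": 0.1},
    {"dx": -0.114, "dy": 0, "dz": 0.019, "spin": 0, "hand": 0.1},
    {"dx": -0.121, "dy": 0, "dz": 0.031, "spin": 0, "hand": 0.1},
    {"dx": -0.124, "dy": 0, "dz": 0.038, "spin": 0, "hand": 0.1},
    {"dx": -0.124, "dy": 0, "dz": 0.04, "spin": 0, "hand": 0.1}
  ]
}}

```text
t: 26.22
position: [0.5219, -0.0301, 0.1059]
tcp_rot: [3.14, -0.0, -0.038]
force: [-6.7, -1.4, 7.5]
gripper_width: 0.0256
grasp_force: 30.0
```

Request:
{"op": "step_arm", "data": {
  "motion": [
    {"dx": 0, "dy": 0, "dz": 0.001, "spin": 0, "hand": 0.1},
    {"dx": 0, "dy": 0, "dz": 0.001, "spin": 0, "hand": 0.1},
    {"dx": 0, "dy": 0, "dz": 0.001, "spin": 0, "hand": 0.1}
  ]
}}

```text
t: 26.47
position: [0.5218, -0.0301, 0.1053]
tcp_rot: [3.141, 0.001, -0.038]
force: [-7.5, -1.7, 5.5]
gripper_width: 0.0254
grasp_force: 30.0
```

Request:
{"op": "step_arm", "data": {
  "motion": [
    {"dx": 0, "dy": 0, "dz": 0, "spin": 0, "hand": 0.55},
    {"dx": 0, "dy": 0, "dz": 0, "spin": 0, "hand": 0.55},
    {"dx": 0, "dy": 0, "dz": 0, "spin": 0, "hand": 0.55},
    {"dx": 0, "dy": 0, "dz": -0.03, "spin": 0, "hand": 0.55},
    {"dx": 0, "dy": 0, "dz": -0.07, "spin": 0, "hand": 0.55},
    {"dx": 0, "dy": 0.02, "dz": -0.11, "spin": 0, "hand": 0.55},
    {"dx": -0.015, "dy": 0.05, "dz": -0.13, "spin": 0, "hand": 0.55},
    {"dx": -0.03, "dy": 0.09, "dz": -0.15, "spin": 0, "hand": 0.55},
    {"dx": -0.045, "dy": 0.13, "dz": -0.15, "spin": 0, "hand": 0.55},
    {"dx": -0.06, "dy": 0.17, "dz": -0.15, "spin": 0, "hand": 0.55},
    {"dx": -0.074, "dy": 0.2, "dz": -0.15, "spin": 0, "hand": 0.55},
    {"dx": -0.074, "dy": 0.223, "dz": -0.15, "spin": 0, "hand": 0.55}
  ]
}}

```text
t: 27.47
position: [0.4381, -0.2526, 0.2549]
tcp_rot: [3.14, -0.0, -0.04]
force: [-0.7, 0.4, -0.2]
gripper_width: 0.0482
grasp_force: 0.0
```

Request:
{"op": "step_arm", "data": {
  "motion": [
    {"dx": 0, "dy": 0, "dz": 0, "spin": 0, "hand": 0.55},
    {"dx": 0, "dy": 0, "dz": 0, "spin": 0, "hand": 0.55},
    {"dx": 0, "dy": 0, "dz": 0, "spin": 0, "hand": 0.55},
    {"dx": 0, "dy": 0, "dz": 0, "spin": 0, "hand": 0.55}
  ]
}}

```text
t: 27.8
position: [0.4408, -0.2485, 0.2542]
tcp_rot: [-3.141, -0.0, -0.036]
force: [0.1, 0.7, -0.1]
gripper_width: 0.0486
grasp_force: 0.0
```

```bash
cat >> h.py <<'E'
def counter():
    c=cam('wrist');P=cloud(c);hsv=cv2.cvtColor(c["frame"],cv2.COLOR_RGB2HSV);Z=P[...,2]
    near=(abs(P[...,0]-.504)<.12)&(abs(P[...,1]+.2535)<.12)
    def rect(m,z):
        q=max(cv2.findContours(cv2.morphologyEx(m.astype(np.uint8),cv2.MORPH_OPEN,np.ones((3,3))),0,2)[0],key=cv2.contourArea)[:,0]
        r=cv2.minAreaRect((plane(c,q.astype(float),z)[:,:2]*1000).astype(np.float32));print(np.round(r[0],1),np.round(r[1],1),round(r[2],2),np.round(q.mean(0)))
    rect((abs(Z-.04)<.006)&near,.04); rect((abs(Z-.083)<.007)&near,.0825)
    rect((hsv[...,1]>130)&((hsv[...,0]<8)|(hsv[...,0]>172))&near&(abs(Z-.04)<.01),.04)
    return c
E
python3 - <<'E'
from h import *
obs();c=counter();save(c,"w3")
t=cam('top');P=cloud(t)
for cx in(.465,.555):
    q=(abs(P[...,0]-cx)<.03)&(abs(P[...,1]-.0045)<.07);print(np.nanpercentile(P[q][:,2],[5,50,95]).round(3))
E
```

```text
t 27.8 p [ 0.4408 -0.2485  0.2542] xaxis [ 0.999 -0.036  0.   ] yaxis [-0.036 -0.999 -0.   ] q6 1.026 w 0.0486 gf 0.0
[ 505.6 -254.2] [156.3 156. ] 84.79 [285.  94.]
[ 506.  -253.9] [53.5 13.9] 35.96 [261. 102.]
[ 559.4 -259. ] [36.2 38.2] 84.98 [267.  45.]
[0.098 0.102 0.107]
[0.098 0.102 0.107]
```

View pics/w3.png

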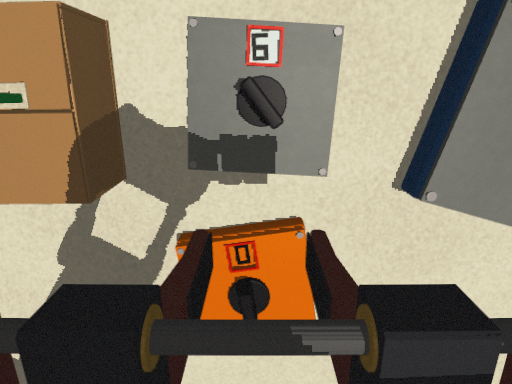

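Both flaps lie flat and shut, their tops at about 0.101 m. The chosen counter's window at (264,46) is seen from behind: the "6" read upside down is a 9, which fits the knob angle (dial about 5.57). To reach 3 (1.885) it needs -3.68 rad, in two grips because of the wrist range.

Request:
{"op": "step_arm", "data": {
  "motion": [
    {"dx": 0.03, "dy": 0.003, "dz": 0.02, "spin": -0.12, "hand": 0.45},
    {"dx": 0.065, "dy": 0.003, "dz": 0.04, "spin": -0.24, "hand": 0.45},
    {"dx": 0.065, "dy": 0.003, "dz": 0.08, "spin": -0.36, "hand": 0.45},
    {"dx": 0.065, "dy": 0.003, "dz": 0.1, "spin": -0.48, "hand": 0.45},
    {"dx": 0.065, "dy": 0.003, "dz": 0.13, "spin": -0.6, "hand": 0.45},
    {"dx": 0.065, "dy": 0.003, "dz": 0.14, "spin": -0.665, "hand": 0.45},
    {"dx": 0.065, "dy": 0.003, "dz": 0.14, "spin": -0.665, "hand": 0.45},
    {"dx": 0.065, "dy": 0.003, "dz": 0.14, "spin": -0.665, "hand": 0.45},
    {"dx": 0.065, "dy": 0.003, "dz": 0.14, "spin": -0.665, "hand": 0.45}
  ]
}}

```text
t: 28.65
position: [0.506, -0.2549, 0.116]
tcp_rot: [3.139, -0.001, 0.627]
force: [0.8, -0.6, -0.8]
gripper_width: 0.0392
grasp_force: 0.0
```

```bash
python3 -c "
from h import *
to(.5058,-.254,.053,.628)"
```

```text
t 28.65 p [ 0.506  -0.2549  0.116 ] xaxis [0.81  0.586 0.001] yaxis [ 0.586 -0.81   0.002] q6 0.418 w 0.0392 gf 0.0
move [ 0.0003 -0.001   0.063 ] spin -0.001
```

Request:
{"op": "step_arm", "data": {
  "motion": [
    {"dx": 0, "dy": -0.001, "dz": 0.03, "spin": 0, "hand": 0.45},
    {"dx": 0, "dy": -0.001, "dz": 0.055, "spin": 0, "hand": 0.45},
    {"dx": 0, "dy": -0.001, "dz": 0.062, "spin": 0, "hand": 0.45},
    {"dx": 0, "dy": -0.001, "dz": 0.062, "spin": 0, "hand": 0.45},
    {"dx": 0, "dy": -0.001, "dz": 0.062, "spin": 0, "hand": 0},
    {"dx": 0, "dy": -0.001, "dz": 0.062, "spin": 0, "hand": 0},
    {"dx": 0, "dy": -0.001, "dz": 0.062, "spin": 0, "hand": 0},
    {"dx": 0, "dy": -0.001, "dz": 0.062, "spin": 0, "hand": 0},
    {"dx": 0, "dy": -0.001, "dz": 0.062, "spin": 0, "hand": 0}
  ]
}}

```text
t: 29.4
position: [0.5048, -0.2539, 0.0539]
tcp_rot: [3.142, -0.001, 0.628]
force: [-3.4, 5.0, 7.1]
gripper_width: 0.014
grasp_force: 30.0
```

Request:
{"op": "step_arm", "data": {
  "motion": [
    {"dx": 0, "dy": 0, "dz": 0, "spin": -0.1, "hand": 0},
    {"dx": 0, "dy": 0, "dz": 0, "spin": -0.2, "hand": 0},
    {"dx": 0, "dy": 0, "dz": 0, "spin": -0.3, "hand": 0},
    {"dx": 0, "dy": 0, "dz": 0, "spin": -0.4, "hand": 0},
    {"dx": 0, "dy": 0, "dz": 0, "spin": -0.5, "hand": 0},
    {"dx": 0, "dy": 0, "dz": 0, "spin": -0.6, "hand": 0},
    {"dx": 0, "dy": 0, "dz": 0, "spin": -0.7, "hand": 0},
    {"dx": 0, "dy": 0, "dz": 0, "spin": -0.8, "hand": 0},
    {"dx": 0, "dy": 0, "dz": 0, "spin": -0.9, "hand": 0},
    {"dx": 0, "dy": 0, "dz": 0, "spin": -1.0, "hand": 0},
    {"dx": 0, "dy": 0, "dz": 0, "spin": -1.1, "hand": 0},
    {"dx": 0, "dy": 0, "dz": 0, "spin": -1.2, "hand": 0}
  ]
}}

```text
t: 30.4
position: [0.5057, -0.2542, 0.0539]
tcp_rot: [3.139, 0.001, 1.833]
force: [2.0, 1.4, 3.4]
gripper_width: 0.0139
grasp_force: 30.0
```

Request:
{"op": "step_arm", "data": {
  "motion": [
    {"dx": 0, "dy": 0, "dz": 0, "spin": -0.1, "hand": 0},
    {"dx": 0, "dy": 0, "dz": 0, "spin": -0.2, "hand": 0},
    {"dx": 0, "dy": 0, "dz": 0, "spin": -0.3, "hand": 0},
    {"dx": 0, "dy": 0, "dz": 0, "spin": -0.4, "hand": 0},
    {"dx": 0, "dy": 0, "dz": 0, "spin": -0.5, "hand": 0},
    {"dx": 0, "dy": 0, "dz": 0, "spin": -0.6, "hand": 0},
    {"dx": 0, "dy": 0, "dz": 0, "spin": -0.7, "hand": 0},
    {"dx": 0, "dy": 0, "dz": 0, "spin": -0.8, "hand": 0},
    {"dx": 0, "dy": 0, "dz": 0, "spin": -0.9, "hand": 0},
    {"dx": 0, "dy": 0, "dz": 0, "spin": -0.9, "hand": 0},
    {"dx": 0, "dy": 0, "dz": 0, "spin": -0.9, "hand": 0}
  ]
}}

```text
t: 31.32
position: [0.5063, -0.2537, 0.0539]
tcp_rot: [3.14, 0.004, 2.729]
force: [3.8, 2.2, 4.2]
gripper_width: 0.0141
grasp_force: 30.0
```

Request:
{"op": "step_arm", "data": {
  "motion": [
    {"dx": 0, "dy": 0, "dz": 0, "spin": 0, "hand": 0.45},
    {"dx": 0, "dy": 0, "dz": 0, "spin": 0, "hand": 0.45},
    {"dx": 0, "dy": 0, "dz": 0, "spin": 0, "hand": 0.45},
    {"dx": 0, "dy": 0, "dz": -0.03, "spin": 0, "hand": 0.45},
    {"dx": 0, "dy": 0, "dz": -0.06, "spin": 0, "hand": 0.45},
    {"dx": 0, "dy": 0, "dz": -0.06, "spin": 0.12, "hand": 0.45},
    {"dx": 0, "dy": 0, "dz": -0.06, "spin": 0.24, "hand": 0.45},
    {"dx": 0, "dy": 0, "dz": -0.06, "spin": 0.36, "hand": 0.45},
    {"dx": 0, "dy": 0, "dz": -0.06, "spin": 0.48, "hand": 0.45},
    {"dx": 0, "dy": 0, "dz": -0.06, "spin": 0.6, "hand": 0.45},
    {"dx": 0, "dy": 0, "dz": -0.06, "spin": 0.72, "hand": 0.45},
    {"dx": 0, "dy": 0, "dz": -0.06, "spin": 0.84, "hand": 0.45}
  ]
}}

```text
t: 32.32
position: [0.5043, -0.2544, 0.112]
tcp_rot: [-3.141, -0.0, 1.881]
force: [-0.9, -0.3, 0.5]
gripper_width: 0.0396
grasp_force: 0.0
```

Request:
{"op": "step_arm", "data": {
  "motion": [
    {"dx": 0, "dy": 0, "dz": 0, "spin": 0.12, "hand": 0.45},
    {"dx": 0, "dy": 0, "dz": 0, "spin": 0.24, "hand": 0.45},
    {"dx": 0, "dy": 0, "dz": 0, "spin": 0.36, "hand": 0.45},
    {"dx": 0, "dy": 0, "dz": 0, "spin": 0.48, "hand": 0.45},
    {"dx": 0, "dy": 0, "dz": 0, "spin": 0.6, "hand": 0.45},
    {"dx": 0, "dy": 0, "dz": 0, "spin": 0.72, "hand": 0.45},
    {"dx": 0, "dy": 0, "dz": 0, "spin": 0.84, "hand": 0.45},
    {"dx": 0, "dy": 0, "dz": 0, "spin": 0.96, "hand": 0.45},
    {"dx": 0, "dy": 0, "dz": 0, "spin": 1.08, "hand": 0.45},
    {"dx": 0, "dy": 0, "dz": 0, "spin": 1.2, "hand": 0.45},
    {"dx": 0, "dy": 0, "dz": 0, "spin": 1.32, "hand": 0.45},
    {"dx": 0, "dy": 0, "dz": 0, "spin": 1.4, "hand": 0.45}
  ]
}}

```text
t: 33.32
position: [0.5043, -0.2544, 0.112]
tcp_rot: [-3.141, 0.0, 0.481]
force: [0.5, -0.3, -0.4]
gripper_width: 0.0399
grasp_force: 0.0
```

Request:
{"op": "step_arm", "data": {
  "motion": [
    {"dx": 0, "dy": 0, "dz": 0, "spin": 0.12, "hand": 0.45},
    {"dx": 0, "dy": 0, "dz": 0, "spin": 0.24, "hand": 0.45},
    {"dx": 0, "dy": 0, "dz": 0, "spin": 0.36, "hand": 0.45},
    {"dx": 0, "dy": 0, "dz": 0, "spin": 0.48, "hand": 0.45},
    {"dx": 0, "dy": 0, "dz": 0, "spin": 0.6, "hand": 0.45},
    {"dx": 0, "dy": 0, "dz": 0, "spin": 0.72, "hand": 0.45},
    {"dx": 0, "dy": 0, "dz": 0, "spin": 0.84, "hand": 0.45},
    {"dx": 0, "dy": 0, "dz": 0, "spin": 0.9, "hand": 0.45},
    {"dx": 0, "dy": 0, "dz": 0, "spin": 0.9, "hand": 0.45},
    {"dx": 0, "dy": 0, "dz": 0, "spin": 0.9, "hand": 0.45}
  ]
}}

```text
t: 34.15
position: [0.5044, -0.2544, 0.1121]
tcp_rot: [3.141, 0.0, -0.41]
force: [-0.3, -0.1, 0.6]
gripper_width: 0.0398
grasp_force: 0.0
```

```bash
python3 -c "
from h import *
to(.5055,-.254,.053,2.728-3.1416)"
```

```text
t 34.15 p [ 0.5044 -0.2544  0.1121] xaxis [ 0.917 -0.399 -0.   ] yaxis [-0.399 -0.917  0.   ] q6 1.454 w 0.0398 gf 0.0
move [ 0.0009 -0.0008  0.0591] spin 0.003
```

Request:
{"op": "step_arm", "data": {
  "motion": [
    {"dx": 0.001, "dy": -0.001, "dz": 0.03, "spin": 0, "hand": 0.45},
    {"dx": 0.001, "dy": -0.001, "dz": 0.055, "spin": 0, "hand": 0.45},
    {"dx": 0.001, "dy": -0.001, "dz": 0.058, "spin": 0, "hand": 0.45},
    {"dx": 0.001, "dy": -0.001, "dz": 0.058, "spin": 0, "hand": 0.45},
    {"dx": 0.001, "dy": -0.001, "dz": 0.058, "spin": 0, "hand": 0},
    {"dx": 0.001, "dy": -0.001, "dz": 0.058, "spin": 0, "hand": 0},
    {"dx": 0.001, "dy": -0.001, "dz": 0.058, "spin": 0, "hand": 0},
    {"dx": 0.001, "dy": -0.001, "dz": 0.058, "spin": 0, "hand": 0},
    {"dx": 0.001, "dy": -0.001, "dz": 0.058, "spin": 0, "hand": 0}
  ]
}}

```text
t: 34.9
position: [0.5066, -0.2539, 0.0557]
tcp_rot: [-3.141, -0.002, -0.412]
force: [0.5, 1.7, 3.5]
gripper_width: 0.0139
grasp_force: 30.0
```

Request:
{"op": "step_arm", "data": {
  "motion": [
    {"dx": 0, "dy": 0, "dz": 0, "spin": -0.1, "hand": 0},
    {"dx": 0, "dy": 0, "dz": 0, "spin": -0.2, "hand": 0},
    {"dx": 0, "dy": 0, "dz": 0, "spin": -0.3, "hand": 0},
    {"dx": 0, "dy": 0, "dz": 0, "spin": -0.4, "hand": 0},
    {"dx": 0, "dy": 0, "dz": 0, "spin": -0.5, "hand": 0},
    {"dx": 0, "dy": 0, "dz": 0, "spin": -0.6, "hand": 0},
    {"dx": 0, "dy": 0, "dz": 0, "spin": -0.7, "hand": 0},
    {"dx": 0, "dy": 0, "dz": 0, "spin": -0.8, "hand": 0},
    {"dx": 0, "dy": 0, "dz": 0, "spin": -0.9, "hand": 0},
    {"dx": 0, "dy": 0, "dz": 0, "spin": -1.0, "hand": 0},
    {"dx": 0, "dy": 0, "dz": 0, "spin": -1.1, "hand": 0},
    {"dx": 0, "dy": 0, "dz": 0, "spin": -1.2, "hand": 0}
  ]
}}

```text
t: 35.9
position: [0.5064, -0.2525, 0.0557]
tcp_rot: [-3.141, -0.002, 0.794]
force: [-1.1, 6.3, 5.8]
gripper_width: 0.0137
grasp_force: 30.0
```

Request:
{"op": "step_arm", "data": {
  "motion": [
    {"dx": 0, "dy": 0, "dz": 0, "spin": -0.1, "hand": 0},
    {"dx": 0, "dy": 0, "dz": 0, "spin": -0.2, "hand": 0},
    {"dx": 0, "dy": 0, "dz": 0, "spin": -0.3, "hand": 0},
    {"dx": 0, "dy": 0, "dz": 0, "spin": -0.378, "hand": 0},
    {"dx": 0, "dy": 0, "dz": 0, "spin": -0.378, "hand": 0},
    {"dx": 0, "dy": 0, "dz": 0, "spin": -0.378, "hand": 0},
    {"dx": 0, "dy": 0, "dz": 0, "spin": -0.378, "hand": 0}
  ]
}}

```text
t: 36.48
position: [0.506, -0.2522, 0.0557]
tcp_rot: [-3.141, -0.002, 1.167]
force: [-3.6, 5.3, 5.8]
gripper_width: 0.0139
grasp_force: 30.0
```

Request:
{"op": "step_arm", "data": {
  "motion": [
    {"dx": 0, "dy": 0, "dz": 0, "spin": 0, "hand": 0.45},
    {"dx": 0, "dy": 0, "dz": 0, "spin": 0, "hand": 0.45},
    {"dx": 0, "dy": 0, "dz": 0, "spin": 0, "hand": 0.45},
    {"dx": 0, "dy": 0, "dz": -0.03, "spin": 0, "hand": 0.45},
    {"dx": 0, "dy": 0, "dz": -0.07, "spin": 0, "hand": 0.45},
    {"dx": -0.02, "dy": 0.02, "dz": -0.11, "spin": 0.12, "hand": 0.45},
    {"dx": -0.03, "dy": 0.04, "dz": -0.15, "spin": 0.24, "hand": 0.45},
    {"dx": -0.03, "dy": 0.065, "dz": -0.18, "spin": 0.36, "hand": 0.45},
    {"dx": -0.03, "dy": -0.065, "dz": -0.2, "spin": 0.48, "hand": 0.45},
    {"dx": -0.03, "dy": -0.065, "dz": -0.2, "spin": 0.6, "hand": 0.45},
    {"dx": -0.03, "dy": -0.065, "dz": -0.2, "spin": 0.72, "hand": 0.45},
    {"dx": -0.03, "dy": -0.065, "dz": -0.2, "spin": 0.84, "hand": 0.45}
  ]
}}

```text
t: 37.48
position: [0.4312, -0.2548, 0.2568]
tcp_rot: [3.14, -0.0, 0.319]
force: [-0.4, -0.6, 0.4]
gripper_width: 0.0395
grasp_force: 0.0
```

```bash
python3 -c "
from h import *
to(.44,-.2485,.25,-.036)"
```

```text
t 37.48 p [ 0.4312 -0.2548  0.2568] xaxis [0.95  0.314 0.   ] yaxis [ 0.314 -0.95   0.002] q6 0.651 w 0.0395 gf 0.0
move [ 0.0103 -0.0032  0.0068] spin 0.355
```

Request:
{"op": "step_arm", "data": {
  "motion": [
    {"dx": 0.01, "dy": -0.003, "dz": 0, "spin": 0.12, "hand": 0.45},
    {"dx": 0.01, "dy": -0.003, "dz": 0, "spin": 0.24, "hand": 0.45},
    {"dx": 0.01, "dy": -0.003, "dz": 0, "spin": 0.35, "hand": 0.45},
    {"dx": 0.01, "dy": -0.003, "dz": 0, "spin": 0.35, "hand": 0.45},
    {"dx": 0.01, "dy": -0.003, "dz": 0, "spin": 0.35, "hand": 0.45},
    {"dx": 0.01, "dy": -0.003, "dz": 0, "spin": 0.35, "hand": 0.45}
  ]
}}

```text
t: 37.98
position: [0.4428, -0.2498, 0.2541]
tcp_rot: [-3.142, 0.0, -0.021]
force: [-0.8, 0.2, -0.7]
gripper_width: 0.0398
grasp_force: 0.0
```

```bash
python3 -c "
from h import *
c=counter();save(c,'w4',(170,0,360,190),3);d=caps('scene');save(d,'s3',(140,90,450,290),2.5);caps('top')"
```

```text
[ 505.6 -254.2] [156.3 156. ] 84.81 [277. 104.]
[ 506. -254.] [53.5 14. ] 66.87 [261. 105.]
[ 559.8 -259.2] [35.9 37.4] 84.81 [272.  43.]
scene [326 155   9   8  51] [[0.4914 0.1888 0.093 ]]
scene [359 166  10   8  60] [[0.5764 0.2582 0.093 ]]
scene [335 170  11   8  59] [[0.5675 0.1809 0.093 ]]
scene [411 183  13  13  60] [[0.7161 0.3499 0.093 ]]
top [145 178  10   8  65] [[0.5678 0.2627 0.093 ]]
top [171 179  11  10  71] [[0.5586 0.1815 0.093 ]]
top [169 204  10  10  78] [[0.4828 0.1894 0.093 ]]
```

View pics/w4.png

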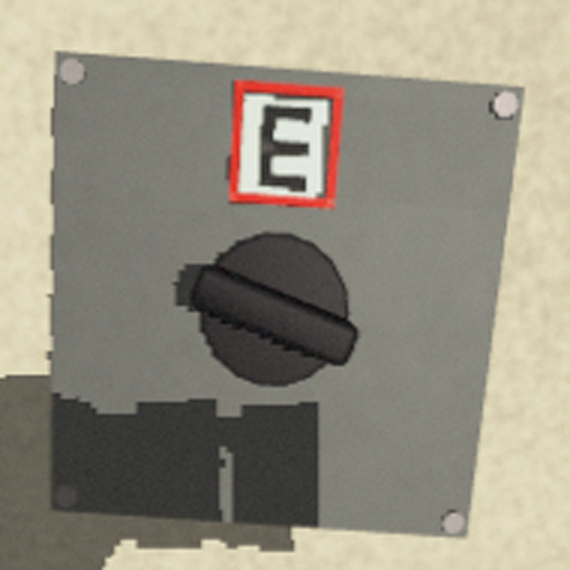

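View pics/s3.png

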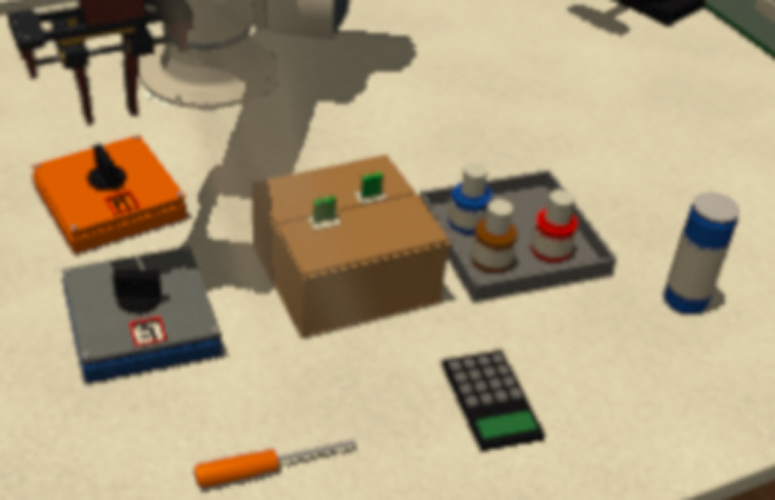

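The window at (287,145) shows a centred, upside-down 3 ("E" from this side). Three bottles stand in the tray, the carton is shut, and the calculator, screwdriver and spray can have not been touched.

```bash
python3 -c "
from bench import env
print(env.finish_job())"
```

```text
the job is handed in; nothing more can be done
None
```

I handed the job in after about 38 s of robot time: all three bottles stand upright in the tray, both carton flaps are shut, the counter window shows 3, and the calculator, screwdriver and spray can weren't touched.

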